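Drawing down a pug-mill die head with a tee-handled box spanner

TASK

The tube die has just gone back into the pug mill's die head and its four domed nuts are only finger-loose: take the tee-handled box spanner out of its wooden block and draw them down evenly in cross order (after one nut, the opposite one), in two passes. On the first pass give each nut about an eighth of a turn; on the second turn each one fully home against its firm stop, without forcing it past. Turn the nuts with the spanner only, stand the spanner back in its block, let go, and leave the other things on the bench alone.

Things in the scene. Friction and masses are not known exactly. Their poses are not given: they have to be found in the camera images.
- die_head: pug mill's die head, bolted down: grey cast foot and flange, on top a bare steel clamp ring 200 mm across (100 mm opening), its face 95 mm above the bench, holding the die on its rubber. Origin on its axis at bench height, z up. Four studs on a 150 mm circle at 45, 135, 225, 315 degrees from its x: a, b, c, d anticlockwise from above; a faces c, b faces d.
- nut_a: steel domed hexagon nut A (across from C), 30 mm across flats, hexagon 3 to 19 mm above the ring's face (top 5 mm chamfered), low dome to 28 mm. Origin on its axis at the ring's face, z up, x square to a flat. Tightens clockwise from above: runs free an unknown 0.03 to 0.45 rad, then bites (drag 0.2 N m in motion) for 1.0 rad up to a firm stop (torque jumps). Stays where left.
- nut_b: steel domed hexagon nut B (across from D), 30 mm across flats, hexagon 3 to 19 mm above the ring's face (top 5 mm chamfered), low dome to 28 mm. Origin on its axis at the ring's face, z up, x square to a flat. Tightens clockwise from above: runs free an unknown 0.03 to 0.45 rad, then bites (drag 0.2 N m in motion) for 1.0 rad up to a firm stop (torque jumps). Stays where left.
- nut_c: steel domed hexagon nut C (across from A), 30 mm across flats, hexagon 3 to 19 mm above the ring's face (top 5 mm chamfered), low dome to 28 mm. Origin on its axis at the ring's face, z up, x square to a flat. Tightens clockwise from above: runs free an unknown 0.03 to 0.45 rad, then bites (drag 0.2 N m in motion) for 1.0 rad up to a firm stop (torque jumps). Stays where left.
- nut_d: steel domed hexagon nut D (across from B), 30 mm across flats, hexagon 3 to 19 mm above the ring's face (top 5 mm chamfered), low dome to 28 mm. Origin on its axis at the ring's face, z up, x square to a flat. Tightens clockwise from above: runs free an unknown 0.03 to 0.45 rad, then bites (drag 0.2 N m in motion) for 1.0 rad up to a firm stop (torque jumps). Stays where left.
- over_a (a joint): how far nut A has been forced past its firm stop, rad. It reads 0 until the nut is turned against the stop with more than 0.75 N m; then it gives way, goes on turning and is spoilt.
- washer_a (a point): top centre of the steel washer (37 mm across) under nut A, about 98 mm above the bench. It sinks 0.4 mm per rad that the nut turns after biting, 0.4 mm at the firm stop: too little to read from its pose.
- over_b (a joint): how far nut B has been forced past its firm stop, rad. It reads 0 until the nut is turned against the stop with more than 0.75 N m; then it gives way, goes on turning and is spoilt.
- washer_b (a point): top centre of the steel washer (37 mm across) under nut B, about 98 mm above the bench. It sinks 0.4 mm per rad that the nut turns after biting, 0.4 mm at the firm stop: too little to read from its pose.
- over_c (a joint): how far nut C has been forced past its firm stop, rad. It reads 0 until the nut is turned against the stop with more than 0.75 N m; then it gives way, goes on turning and is spoilt.
- washer_c (a point): top centre of the steel washer (37 mm across) under nut C, about 98 mm above the bench. It sinks 0.4 mm per rad that the nut turns after biting, 0.4 mm at the firm stop: too little to read from its pose.
- over_d (a joint): how far nut D has been forced past its firm stop, rad. It reads 0 until the nut is turned against the stop with more than 0.75 N m; then it gives way, goes on turning and is spoilt.
- washer_d (a point): top centre of the steel washer (37 mm across) under nut D, about 98 mm above the bench. It sinks 0.4 mm per rad that the nut turns after biting, 0.4 mm at the firm stop: too little to read from its pose.
- spanner: tee-handled box spanner, 0.5 kg, upright in the block: hexagon tube, 48 mm over corners, its open socket 32.2 mm across flats, 40 deep, flats square to x and every 60 degrees; on top a black bar 120 mm long (along x), 18 wide, 32 high, its middle 100 up. Origin at the middle of the socket mouth, z up. Play on a nut 0.15 rad each way; drives it with its mouth within 10 mm of the ring.
- rack: wooden block 110 x 110 mm, 45 mm high, fixed, that holds the spanner. Origin under its middle, z up.
- rack_hole0 (a point): middle of the mouth of the round pocket in the block's top, 60 mm across and 30 mm deep (its floor 15 mm above the bench, where the spanner stands).
- jar: closed jar of underglaze, 84 mm across, 85 mm high, loose on the bench, a bystander; origin at its underside.
- mug: clay mug, 84 mm across, 100 mm high, loose on the bench, a bystander; origin at its underside.
- spare_die: flat steel spare die disc, 116 mm across, 7 mm thick, loose on the bench, a bystander; origin at its underside.
- spare_nut: a loose spare domed nut lying on the bench, same as the four on the die head; not part of the job, loose on the bench, a bystander; origin at its underside.
- brush: flat brush, 190 mm long, loose on the bench, a bystander; origin at its underside.
- rib: wooden throwing rib, 95 x 45 x 7 mm, loose on the bench, a bystander; origin at its underside.
- loop_tool: wire loop trimming tool, about 170 mm long, loose on the bench, a bystander; origin at its underside.
- pot_lid: white plastic jar lid, 86 mm across, 12 mm high, loose on the bench, a bystander; origin at its underside.
Not all that is in view belongs to the job. What is shaped like the spanner but red is not meant. What is shaped like the rack but pink is not meant.

How it is judged:
By the outcome, as a careful person would: the job done as asked, in the order asked, and still so for the second after the job is handed in, with the robot touching nothing.
It also fails if it takes over 72 s, if anything falls off the work surface, if the arm or the gripper's body presses on something with over 40 N, if the wrist force passes 120 N, or if a joint passes its speed limit or range.

ROBOT

A 7-joint arm with a two-finger parallel gripper is mounted at the origin on the work surface. World frame = base frame: x ahead of the robot, y to its left, z up, the work surface at z = 0. Lengths are in m, angles in rad, forces in N, time in s.
With the tool pointing down it reaches from about 0.4 to 0.85 m from the base axis. Payload 4.5 kg.
Tool frame: the origin (TCP) lies where the fingers leave the gripper's body, on its centre line; the fingertips stand 64 mm ahead of it and the grasp point (between the pads) lies 45 mm ahead of it; z points along the fingers, y is the line along which they close (so a half turn about z gives the same grasp; the last joint's range is limited). The gripper opens to 88 mm and grips with 3 to 60 N. Pads are 18 mm wide; open, the fingers measure 123 mm over their backs; the gripper's body (75 mm by 187 mm) begins 45 mm behind the grasp point.
Start: joints at [1.338, 0.689, -0.195, 1.565, 0.157, 0.902, -0.215], TCP at [0.165, -0.603, 0.303] pointing down, gripper open.
Joint ranges: [-3.01, 3.01], [-0.46, 2.08], [-1.47, 1.51], [0.13, 2.56], [-1, 4.14], [0.04, 2.09], [-2.66, 2.66]. Speed limits (rad/s): [2.57, 2.57, 3.14, 3.14, 3.14, 3.14, 3.14].

INTERFACE

Orientations are given as a unit quaternion [x, y, z, w].
In Python, from plant import r gives the robot as it stands.
- The arm moves only by the tool play_rows, never from a script. Its arguments are lists of equal length, an entry for each row: "translation": the shift along the tool's x, y, z in m, a list of three; "delta_rot": the turn, a rotation vector about the tool's x, y, z in degrees, a list of three; "grip": the opening, from -1 (shut) to 1 (fully open). In form: {"translation": [[x, y, z], ...], "delta_rot": [[rx, ry, rz], ...], "grip": [grip, ...]}. A call has 1 to 20 rows; each row shifts and turns the commanded pose from where the row before left it, along the tool's axes as they then stand; what a row does not reach is not made up. A row lasts 1/8 s, in which the tool goes at most 62.5 mm and 10.7 degrees, less where a joint would pass 70% of its speed; a pose out of reach is approached as far as the arm can. A call with a gripper value outside its range is refused whole. The fingers move at their own pace and stop on an object; "squeeze" is the grip in N (left out, the last holds). Time passes only in rows, so rows that do not move let the fingers close. It gives the time, the measured TCP pose, the force, the opening and the grip force at its end, in the units of the state.
- r.get_state(): the state, without advancing time (a new reading comes with each control period).
- r.snapshot(name): name is "side" or "top"; returns the picture (384x512x3 uint8, blue, green, red); there is no depth.
- r.get_calibration(name): a dict with "intrinsics" (3x3 intrinsics, pixels), "eye" and "rotation" of the camera in the world. Camera axes: x right, y up, looking along -z (the intrinsics and any distortion apply to the point x, -y, -z); pixel columns grow to the right and rows downward; lengths in m; the calibration is good to about 2 mm. A picture is of the moment at which its call begins. get_calibration takes no time and is no camera call.
- r.finish_job(): hands the job in; it is judged then, once.
Trained networks look in the newest picture that a camera, given by its name, has taken for a name from the list of things; names that differ only in an ending like _2 or _b are one class to them, and where a whole thing is asked for, a point or a joint stands for the part that bears it (a point fixed in the world has none). Each returns a list of dicts, best first, with "confidence" (0 to 1); they miss things now and then, are a little off and sometimes report something else, mostly with a low value. They report only what shows in the picture. A call takes as long as a camera call. They do not tell look-alikes from the thing itself.
- r.look_for(camera, target): "point" ([x, y, z] in m, in world coordinates, good to about 4 mm: the middle of the surface that is visible of it).
- r.silhouettes(camera, target): "pixels" (384x512 bool, what is visible of it).
The state is a dict: "clock": time; "q": joint angles; "qd": joint speeds; "joint_torque": joint torques, N m; "tool_pos": TCP position; "eef_rot": TCP orientation; "contact_force": force on the tool from outside, world axes, zero at the start; "moment": the same for the moment, N m; "opening": opening from 0.0 (shut) to 1.0 (fully open); "finger_force": force on a finger pad.
Only numpy, scipy, OpenCV 4.12 (cv2) and the standard library are available. Lean on these libraries where they do the work, as an engineer would, in place of code of your own. Each camera call takes 0.05 s, during which the arm holds its last target. There are 200 camera calls.

## Working session

There is one attempt and no reset: what is moved stays moved. The work goes in short steps, Python scripts to look and compute and a tool call to move; the robot and the scene stay as the last step left them, time stands still between calls to the robot, and variables do not carry over. Pictures are saved under pics/ and viewed, at most 10 in all, crops included, and the job is handed in when it is done.

Besides the shell and the picture viewer there is one more tool, called after "Request:" by a JSON object that holds its "api" and its "payload", one argument or row to a line. play_rows: Moves the arm, as the interface text tells. Its arguments: {"type":"object","properties":{"translation":{"type":"array","items":{"type":"array","items":{"type":"number"}}},"delta_rot":{"type":"array","items":{"type":"array","items":{"type":"number"}}},"grip":{"type":"array","items":{"type":"number"}},"squeeze":{"type":"number"}},"required":["translation","delta_rot","grip"]}

```bash
mkdir -p pics; ls; cat > h.py <<'E'
import numpy as np, cv2
from plant import r
def cal(c):
    k=r.get_calibration(c); return np.array(k["intrinsics"]),np.array(k["eye"]),np.array(k["rotation"]),k
def proj(c,P):
    K,e,R,_=cal(c); p=(np.atleast_2d(P)-e)@R; p=p*[1,-1,-1]; u=p@K.T; return u[:,:2]/u[:,2:]
def ray(c,uv):
    K,e,R,_=cal(c); d=np.linalg.solve(K,[uv[0],uv[1],1])*[1,-1,-1]; return e,R@d
def atz(c,uv,z):
    e,d=ray(c,uv); return e+d*(z-e[2])/d[2]
E
python3 - <<'E'
from h import *
for c in ["side","top"]:
    cv2.imwrite(f"pics/{c}0.png",r.snapshot(c)); print(cal(c)[3])
    for t in ["spanner","rack","die_head","nut_a"]:
        print(c,t,[(np.round(d["point"],3).tolist(),round(d["confidence"],2)) for d in r.look_for(c,t)])
print(r.get_state())
E
```

```text
pics
{'intrinsics': array([[479.52569929,   0.        , 255.94599828],
       [  0.        , 479.52569929, 190.91551436],
       [  0.        ,   0.        ,   1.        ]]), 'eye': array([ 0.02088941, -1.00970857,  1.17444988]), 'rotation': array([ 0.37571457, -0.08052966, -0.21068275,  0.89886946])}
side spanner [([0.518, -0.291, 0.113], 0.89), ([0.338, -0.371, 0.094], 0.77)]
side rack [([0.133, -0.291, 0.044], 0.97), ([0.5, -0.309, 0.044], 0.71), ([0.593, -0.042, 0.092], 0.68)]
side die_head [([0.587, -0.043, 0.09], 0.8), ([0.535, 0.008, 0.117], 0.24)]
side nut_a [([0.502, -0.312, 0.047], 0.61), ([0.581, -0.085, 0.11], 0.48), ([0.633, 0.061, 0.112], 0.47), ([0.743, -0.21, 0.062], 0.4)]
{'intrinsics': array([[385.83621847,   0.        , 249.3491948 ],
       [  0.        , 385.83621847, 190.90799868],
       [  0.        ,   0.        ,   1.        ]]), 'eye': array([ 0.38218911, -0.02490711,  1.03807116]), 'rotation': array([ 0.03669013, -0.02847189, -0.70174022,  0.71091761])}
top spanner [([0.518, -0.282, 0.127], 0.75), ([0.332, -0.351, 0.108], 0.74)]
top rack [([0.168, -0.3, 0.
[... 267 characters left out ...]
0.68912718, -0.19460203,  1.56535533,  0.1573234 ,
        0.90250142, -0.21509317]), 'qd': array([ 5.12406881e-04,  1.27960242e-03, -1.22682552e-05, -9.19443889e-04,
        1.75673059e-03, -1.38733836e-03, -4.55574210e-04]), 'joint_torque': array([ 9.91813795e-04, -5.27092695e+01, -1.26579199e+00, -1.53603637e+01,
       -5.19394618e-02,  2.33979245e-04,  4.83508052e-05]), 'tool_pos': array([ 0.16479231, -0.60287422,  0.302711  ]), 'eef_rot': array([ 9.91112301e-01,  1.33027844e-01, -5.61464501e-06, -1.00190151e-06]), 'contact_force': array([-0.19104636,  0.06363511,  0.15873338]), 'moment': array([ 0.01967727, -0.03251603,  0.04282774]), 'finger_force': 0.0, 'opening': 0.9982759258317917}
```

```bash
python3 -c "
import cv2,numpy as np
a=cv2.imread('pics/top0.png');b=cv2.imread('pics/side0.png')
cv2.imwrite('pics/top0b.png',cv2.resize(a,(800,600),interpolation=cv2.INTER_CUBIC));cv2.imwrite('pics/side0b.png',cv2.resize(b,(800,600),interpolation=cv2.INTER_CUBIC))"
```

```text
(no output)
```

View pics/top0b.png

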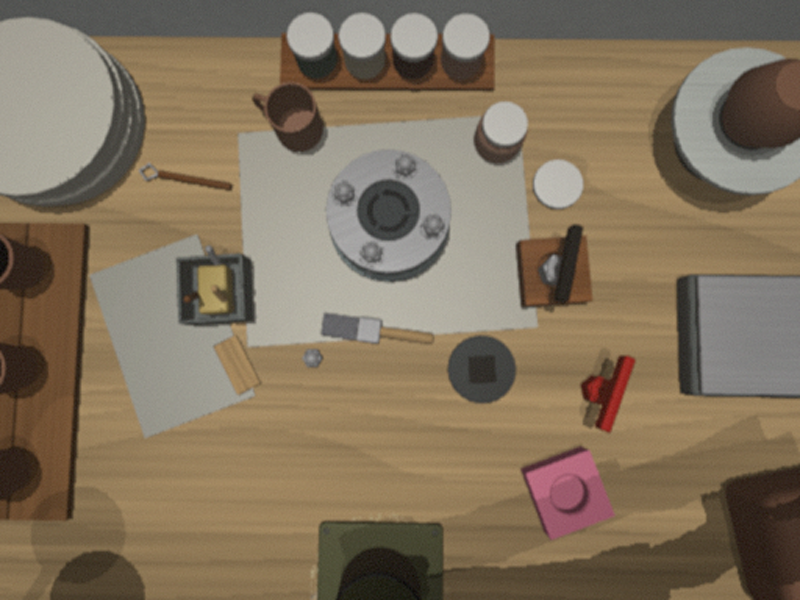

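View pics/side0b.png

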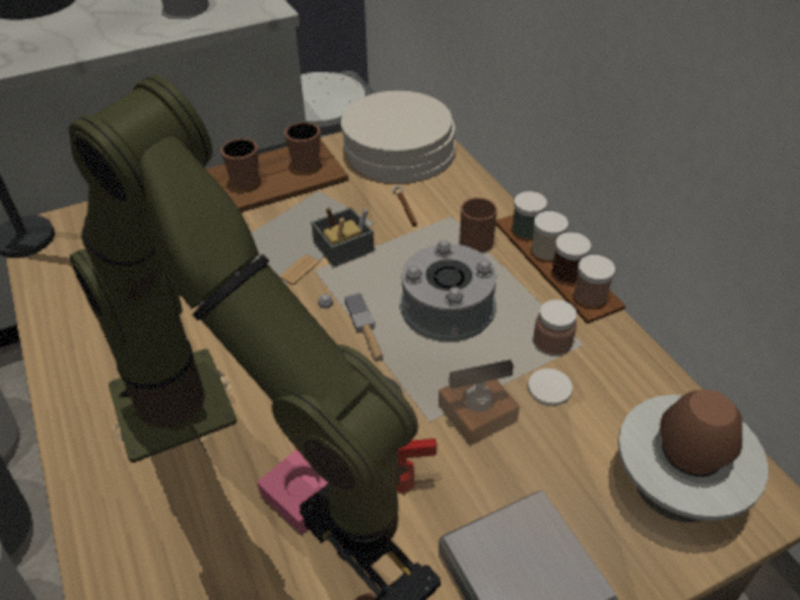

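The spanner in view is either the black bar in the brown block (top view 800x600: 568,265) or the red one at (615,393). The block is either brown (555,272) or pink (568,493). The task wants the black spanner in the brown block. I'll check that in a crop and measure at the same time.

```bash
cat > h.py <<'E'
import numpy as np, cv2
from scipy.spatial.transform import Rotation as Ro
from scipy.optimize import least_squares
from plant import r
def cal(c):
    k=r.get_calibration(c); return np.array(k["intrinsics"]),np.array(k["eye"]),Ro.from_quat(k["rotation"]).as_matrix()
def proj(c,P):
    K,e,R=cal(c); p=(np.atleast_2d(P)-e)@R*[1,-1,-1]; u=p@K.T; return u[:,:2]/u[:,2:]
def atz(c,uv,z):
    K,e,R=cal(c); d=R@(np.linalg.solve(K,[uv[0],uv[1],1])*[1,-1,-1]); return e+d*(z-e[2])/d[2]
def state():
    s=r.get_state(); R=Ro.from_quat(s["eef_rot"]); x=R.as_matrix()[:,0]
    print("t",round(s["clock"],2),"tcp",np.round(s["tool_pos"],4),"xyaw",round(np.degrees(np.arctan2(x[1],x[0])),2),"F",np.round(s["contact_force"],1),"M",np.round(s["moment"],2),"op",round(s["opening"],3),"ff",round(s["finger_force"],1)); return s
E
python3 - <<'E'
from h import *
ims=np.mean([r.snapshot("top").astype(float) for _ in range(6)],0).astype(np.uint8)
cv2.imwrite("pics/topavg.png",ims)
for t in ["nut_a","spanner","rack"]:
  for c in ["top","side"]:
    if c=="side": cv2.imwrite("pics/sideavg.png",r.snapshot("side"))
    for i,d in enumerate(r.silhouettes(c,t)):
        m=d["pixels"].astype(np.uint8); ys,xs=np.nonzero(m); cy,cx=ys.mean(),xs.mean()
        ev,V=np.linalg.eigh(np.cov(np.c_[xs,ys].T)); 
        np.save(f"m_{t}_{c}_{i}.npy",m)
        print(t,c,i,round(d["confidence"],2),"n",m.sum(),"c",round(cx,1),round(cy,1),"ax",np.round(V[:,1],2),"sd",np.round(np.sqrt(ev),1),"z107",np.round(atz(c,(cx,cy),.107),3))
cs=[ims[100:175,205:295], ims[140:200,325:385]]
a=cv2.resize(cs[0],(540,450),interpolation=cv2.INTER_CUBIC);b=cv2.resize(cs[1],(450,450),interpolation=cv2.INTER_CUBIC)
o=np.hstack([a,b]); cv2.imwrite("pics/crop1.png",cv2.resize(o,(800,364)))
E
```

```text
nut_a top 0 0.71 n 150 c 258.8 105.0 ax [0.36 0.93] sd [3.3 3.7] z107 [ 0.682 -0.034  0.107]
nut_a top 1 0.65 n 84 c 237.8 161.1 ax [0.12 0.99] sd [2.4 2.8] z107 [0.541 0.016 0.107]
nut_a top 2 0.59 n 107 c 219.8 121.7 ax [-0.16  0.99] sd [2.9 3. ] z107 [0.639 0.062 0.107]
nut_a side 0 0.64 n 78 c 263.8 174.3 ax [-0.92  0.4 ] sd [2.5 2.6] z107 [0.537 0.02  0.107]
nut_a side 1 0.54 n 75 c 289.9 188.4 ax [-0.96  0.28] sd [2.3 2.6] z107 [ 0.581 -0.076  0.107]
nut_a side 2 0.47 n 68 c 283.3 157.6 ax [-0.26  0.97] sd [2.3 2.4] z107 [0.633 0.064 0.107]
nut_a side 3 0.39 n 79 c 308.9 170.5 ax [-0.15  0.99] sd [2.4 2.6] z107 [ 0.678 -0.031  0.107]
spanner top 0 0.89 n 721 c 360.0 169.2 ax [-0.3   0.95] sd [ 5.6 13. ] z107 [ 0.524 -0.282  0.107]
spanner top 1 0.81 n 780 c 389.1 250.0 ax [-0.38  0.93] sd [ 6.9 12.1] z107 [ 0.331 -0.348  0.107]
spanner top 2 0.57 n 1499 c 308.2 235.6 ax [-0.35  0.94] sd [10.8 11.1] z107 [ 0.362 -0.156  0.107]
spanner side 0 0.79 n 690 c 306.6 244.0 ax [-0.81  0.59] sd [ 7.7 10.2] z107 [ 0.515 -0.295  0.107]
spanner side 1 0.65 n 431 c 263.6 293.9 ax [-0.46  0.89] sd [ 4.9 10.7] z107 [ 0.331 -0.388  0.107]
rack top 0 0.86 n 2275 c 362.6 314.3 ax [0.6 0.8] sd [13.1 14.4] z107 [ 0.181 -0.283  0.107]
rack top 1 0.76 n 1346 c 351.8 173.3 ax [-0.94 -0.35] sd [12.7 15.3] z107 [ 0.514 -0.262  0.107]
rack side 0 0.75 n 1085 c 184.8 311.4 ax [-0.21  0.98] sd [ 9.  10.9] z107 [ 0.13  -0.345  0.107]
rack side 1 0.66 n 1030 c 306.0 263.2 ax [-1.   -0.03] sd [ 8.8 13.7] z107 [ 0.479 -0.352  0.107]
rack side 2 0.29 n 45 c 207.4 191.9 ax [-0.98 -0.21] sd [1.8 2. ] z107 [0.341 0.027 0.107]
```

View pics/crop1.png

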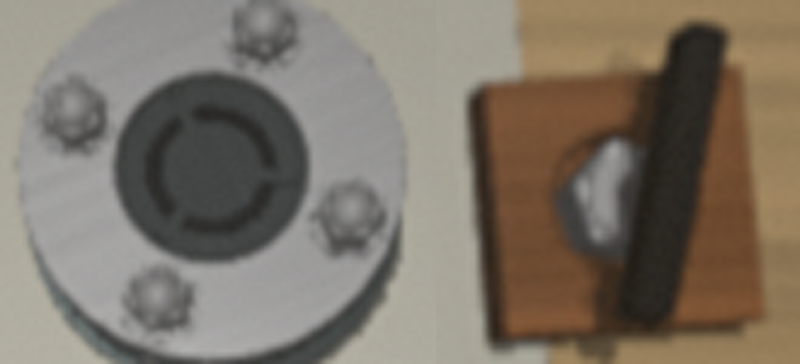

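The crop shows the black tee bar, with its hexagon tube, standing in the brown block, so that is the spanner meant. The nuts' hexagons are just visible. Next I'll enlarge the nuts and fit the bar.

```bash
cat >> h.py <<'E'
def box(x,y,yaw,z0,z1,L=.120,W=.018):
    c,s=np.cos(yaw),np.sin(yaw)
    return np.array([[x+c*a*L/2-s*b*W/2,y+s*a*L/2+c*b*W/2,z] for a in(-1,1) for b in(-1,1) for z in(z0,z1)])
def soft(c,P,shape,off,S=8):
    q=cv2.convexHull(((proj(c,P)-off+.5)*S*16).astype(np.int32)); m=np.zeros((shape[0]*S,shape[1]*S),np.float32)
    cv2.fillConvexPoly(m,q,1.0,lineType=8,shift=4); return cv2.resize(m,shape[::-1],interpolation=cv2.INTER_AREA)
def fitbar(c,img,x,y,yaw,zb):
    "fit the black bar, mid height zb; returns x,y,yaw"
    from scipy.optimize import minimize
    g=img.max(2).astype(np.float32); u0=proj(c,[[x,y,zb]])[0].astype(int); off=u0-28
    cr=g[off[1]:off[1]+56,off[0]:off[0]+56]
    w=np.clip((90-cr)/45,0,1)
    def cost(p):
        m=cv2.GaussianBlur(soft(c,box(p[0],p[1],p[2],zb-.016,zb+.016),cr.shape,off),(0,0),.7)
        near=cv2.dilate(m,np.ones((7,7)))>0
        return float((((m-w)**2)[near]).sum())
    b=minimize(cost,[x,y,yaw],method="Nelder-Mead",options=dict(initial_simplex=np.array([[x,y,yaw],[x+.01,y,yaw],[x,y+.01,yaw],[x,y,yaw+.15]]),xatol=1e-4,fatol=1e-3))
    return b.x,b.fun
E
python3 - <<'E'
from h import *
im=cv2.imread("pics/topavg.png"); si=cv2.imread("pics/sideavg.png")
cr=im[140:200,325:385].max(2); print("dark levels",np.percentile(cr,[2,5,10,30,60]))
for z in (.110,.115,.120):
    print(z,[ (np.round(p,4).tolist(),round(f,1)) for p,f in (fitbar("top",im,.52,-.285,-.2,z),fitbar("side",si,.52,-.285,-.2,z))])
nz=[]
for P in [(.682,-.034),(.541,.016),(.639,.062),(.584,-.080)]:
    u=proj("top",[[*P,.108]])[0]
    M=np.float32([[14,0,150-14*u[0]],[0,14,150-14*u[1]]]); nz.append(cv2.warpAffine(im,M,(300,300),flags=cv2.INTER_CUBIC))
o=np.vstack([np.hstack(nz[:2]),np.hstack(nz[2:])]); o=np.clip((o.astype(float)-40)*1.5,0,255).astype(np.uint8); cv2.imwrite("pics/nuts.png",o)
E
```

```text
dark levels [ 38.  42.  45. 103. 137.]
0.11 [([0.5231, -0.2857, -0.2145], np.float64(33.9)), ([0.5257, -0.2822, -0.1481], np.float64(144.2))]
0.115 [([0.5226, -0.2843, -0.215], np.float64(34.7)), ([0.5225, -0.2861, -0.1428], np.float64(147.5))]
0.12 [([0.5218, -0.2828, -0.2172], np.float64(35.9)), ([0.5207, -0.2898, -0.1355], np.float64(152.1))]
```

View pics/nuts.png

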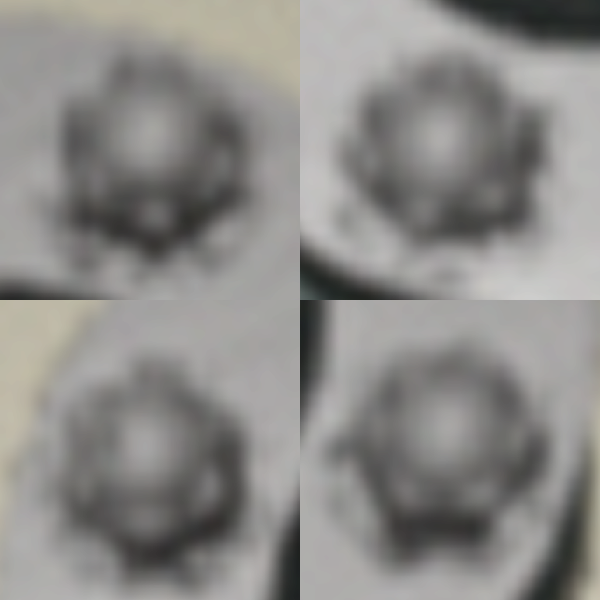

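The top-view crop shows the four hexagons. N1 and N3 have corners straight up and down, N4 has flats at top and bottom, and N2 is about 18° off. I'll fit them numerically.

```bash
cat > nuts.py <<'E'
from h import *
from scipy.optimize import minimize
im=cv2.imread("pics/topavg.png"); g=im.max(2).astype(np.float32)
def hexa(x,y,a):
    t=a+np.pi/6+np.arange(6)*np.pi/3; R=.03/np.sqrt(3); Rt=R*.93
    return np.vstack([np.c_[x+R*np.cos(t),y+R*np.sin(t),0*t+z] for z in(.098,.109)]+[np.c_[x+.015*np.cos(t),y+.015*np.sin(t),0*t+.114]])
def darkmask(u):
    off=u.astype(int)-14; cr=g[off[1]:off[1]+28,off[0]:off[0]+28]
    ring=np.percentile(cr,65); w=np.clip((ring-8-cr)/30,0,1)
    yy,xx=np.mgrid[:28,:28]+0.; d=np.hypot(xx+off[0]-u[0],yy+off[1]-u[1]); w[d<5]=1
    return off,w,d
res=[]
for P,a0 in [((.682,-.034),30),((.541,.016),18),((.639,.062),30),((.584,-.080),0)]:
    u=proj("top",[[*P,.108]])[0]; off,w,d=darkmask(u); k=d<11
    best=None
    for a in range(0,60,5):
        def cost(p):
            m=cv2.GaussianBlur(soft("top",hexa(p[0],p[1],p[2]),w.shape,off),(0,0),.8); return float((((m-w)**2)[k]).sum())
        p0=np.array([*P,np.radians(a)])
        b=minimize(cost,p0,method="Nelder-Mead",options=dict(initial_simplex=[p0,p0+[.004,0,0],p0+[0,.004,0],p0+[0,0,.12]],xatol=1e-4,fatol=1e-3))
        if best is None or b.fun<best.fun: best=b
    # harmonic
    x,y=best.x[:2]; t=np.radians(np.arange(0,360,2)); H=0
    for rr in np.arange(.0145,.0175,.0005):
        q=proj("top",np.c_[x+rr*np.cos(t),y+rr*np.sin(t),0*t+.107]).astype(np.float32); v=cv2.remap(g,q[:,0],q[:,1],cv2.INTER_LINEAR).ravel(); H=H+(-v*np.exp(6j*t)).mean()
    print(np.round(best.x[:2],4),"flat yaw",round(np.degrees(best.x[2])%60,1),"cost",round(best.fun,1),"eye",a0,"harm flat",round((np.degrees(np.angle(H))/6+30)%60,1),round(abs(H),1)); res.append(best.x[:2])
res=np.array(res); print("centre",res.mean(0))
ph=np.degrees(np.arctan2(*(res-res.mean(0)).T[::-1])); print(ph,np.linalg.norm(res-res.mean(0),axis=1))
# ring circle edge
E
python3 nuts.py
```

```text
[ 0.6805 -0.0343] flat yaw 41.8 cost 11.9 eye 30 harm flat 37.4 19.3
[0.5405 0.0164] flat yaw 18.0 cost 26.1 eye 18 harm flat 17.2 18.7Traceback (most recent call last):
  File "nuts.py", line 20, in <module>
    b=minimize(cost,p0,method="Nelder-Mead",options=dict(initial_simplex=[p0,p0+[.004,0,0],p0+[0,.004,0],p0+[0,0,.12]],xatol=1e-4,fatol=1e-3))
    res = _minimize_neldermead(fun, x0, args, callback, bounds=bounds,
                               **options)
    fxr = func(xr)
    fx = function(np.copy(x), *(wrapper_args + args))
  File "nuts.py", line 18, in cost
    m=cv2.GaussianBlur(soft("top",hexa(p[0],p[1],p[2]),w.shape,off),(0,0),.8); return float((((m-w)**2)[k]).sum())
                       ~~~~^^^^^^^^^^^^^^^^^^^^^^^^^^^^^^^^^^^^^^^^
  File "h.py", line 18, in soft
    q=cv2.convexHull(((proj(c,P)-off+.5)*S*16).astype(np.int32)); m=np.zeros((shape[0]*S,shape[1]*S),np.float32)
                       ~~~~^^^^^
  File "h.py", line 8, in proj
    K,e,R=cal(c); p=(np.atleast_2d(P)-e)@R*[1,-1,-1]; u=p@K.T; return u[:,:2]/u[:,2:]
          ~~~^^^
  File "h.py", line 6, in cal
    k=r.get_calibration(c); return np.array(k["intrinsics"]),np.array(k["eye"]),Ro.from_quat(k["rotation"]).as_matrix()
ValueError: time passes only in moves, steps and waits
```

```bash
sed -i 's/^def cal(c):/import functools\n@functools.lru_cache\ndef cal(c):/' h.py; python3 nuts.py; python3 -c "
from h import *; state()"
```

```text
[ 0.6805 -0.0343] flat yaw 41.8 cost 11.9 eye 30 harm flat 37.4 19.3
[0.5405 0.0164] flat yaw 18.0 cost 26.1 eye 18 harm flat 17.2 18.7
[0.6348 0.0615] flat yaw 27.7 cost 13.7 eye 30 harm flat 26.6 21.0
[ 0.5834 -0.0794] flat yaw 55.4 cost 30.6 eye 0 harm flat 55.3 21.9
centre [ 0.60978844 -0.00894466]
[ -19.73393666  159.88954454   70.44615532 -110.54295989] [0.07510253 0.0738061  0.07478898 0.07528112]
t 1.25 tcp [ 0.1648 -0.6029  0.3027] xyaw 15.29 F [-0.1 -0.3  0. ] M [0.04 0.02 0.  ] op 1.004 ff 0.0
```

Request:
{"api": "play_rows", "payload": {
  "translation": [
    [0.0429,-0.0213,0],
    [0.0429,-0.0213,0],
    [0.0429,-0.0213,0],
    [0.0429,-0.0213,0],
    [0.0429,-0.0213,0],
    [0.0429,-0.0213,0],
    [0.0429,-0.0213,0],
    [0.0429,-0.0213,0],
    [0.0429,-0.0213,0],
    [0.0429,-0.0213,0],
    [0,0,0.01],
    [0,0,0.01],
    [0,0,0.01],
    [0,0,0]
  ],
  "delta_rot": [
    [0,0,0],
    [0,0,0],
    [0,0,0],
    [0,0,0],
    [0,0,0],
    [0,0,0],
    [0,0,0],
    [0,0,0],
    [0,0,0],
    [0,0,0],
    [0,0,9.2],
    [0,0,9.2],
    [0,0,9.2],
    [0,0,0]
  ],
  "grip": [1,1,1,1,1,1,1,1,1,1,1,1,1,1],
  "squeeze": 35
}}

```text
clock: 3.0
tool_pos: [0.5222, -0.2839, 0.2721]
eef_rot: [0.994, -0.106, -0.001, -0.0]
contact_force: [-0.5, -0.4, -0.7]
opening: 1.001
finger_force: 0.0
```

```bash
python3 -c "
from h import *; s=state(); print(np.round(s['q'],2))"
```

```text
t 3.0 tcp [ 0.5222 -0.2839  0.2721] xyaw -12.2 F [-0.5 -0.4 -0.7] M [ 0.02 -0.03  0.01] op 1.001 ff 0.0
[ 0.42  0.68 -0.    1.7   0.    0.76 -1.37]
```

Request:
{"api": "play_rows", "payload": {
  "translation": [
    [0,0,0.035],
    [0,0,0.035],
    [0,0,0.026],
    [0,0,0.01],
    [0,0,0],
    [0,0,0],
    [0,0,0],
    [0,0,0],
    [0,0,0]
  ],
  "delta_rot": [
    [0,0,0],
    [0,0,0],
    [0,0,0],
    [0,0,0],
    [0,0,0],
    [0,0,0],
    [0,0,0],
    [0,0,0],
    [0,0,0]
  ],
  "grip": [1,1,1,1,0.3,-0.5,-1,-1,-1]
}}

```text
clock: 4.12
tool_pos: [0.5226, -0.2844, 0.167]
eef_rot: [0.994, -0.107, 0.0, 0.0]
contact_force: [0.0, 0.1, -0.7]
opening: 0.457
finger_force: 0.0
```

```bash
python3 -c "
from h import *; s=state()"
```

```text
t 4.12 tcp [ 0.5226 -0.2844  0.167 ] xyaw -12.31 F [ 0.   0.1 -0.7] M [ 0.1   0.05 -0.04] op 0.457 ff 0.0
```

Request:
{"api": "play_rows", "payload": {
  "translation": [
    [0,0,0],
    [0,0,0],
    [0,0,0],
    [0,0,0],
    [0,0,-0.01],
    [0,0,-0.03],
    [0,0,-0.04],
    [0,0,-0.045],
    [0,0,0],
    [0,0,0]
  ],
  "delta_rot": [
    [0,0,0],
    [0,0,0],
    [0,0,0],
    [0,0,0],
    [0,0,0],
    [0,0,0],
    [0,0,0],
    [0,0,0],
    [0,0,0],
    [0,0,0]
  ],
  "grip": [-1,-1,-1,-1,-1,-1,-1,-1,-1,-1]
}}

```text
clock: 5.38
tool_pos: [0.5214, -0.2837, 0.2905]
eef_rot: [0.994, -0.107, -0.001, -0.001]
contact_force: [-1.1, -0.4, -6.0]
opening: 0.205
finger_force: 34.9
```

```bash
python3 -c "
from h import *; s=state()
a=r.snapshot('top');b=r.snapshot('side');cv2.imwrite('pics/top1.png',a);cv2.imwrite('pics/side1.png',b)
P=[.5226,-.2844,.235]
u=proj('top',[P])[0].astype(int);v=proj('side',[P])[0].astype(int)
f=lambda i,u:cv2.resize(i[u[1]-45:u[1]+45,u[0]-45:u[0]+45],(400,400),interpolation=cv2.INTER_CUBIC)
o=np.hstack([f(a,u),f(b,v)]);cv2.imwrite('pics/held.png',o);print(u,v)"
```

```text
t 5.38 tcp [ 0.5214 -0.2837  0.2905] xyaw -12.3 F [-1.1 -0.4 -6. ] M [0.03 0.03 0.03] op 0.205 ff 34.9
[378 161] [310 209]
```

View pics/held.png

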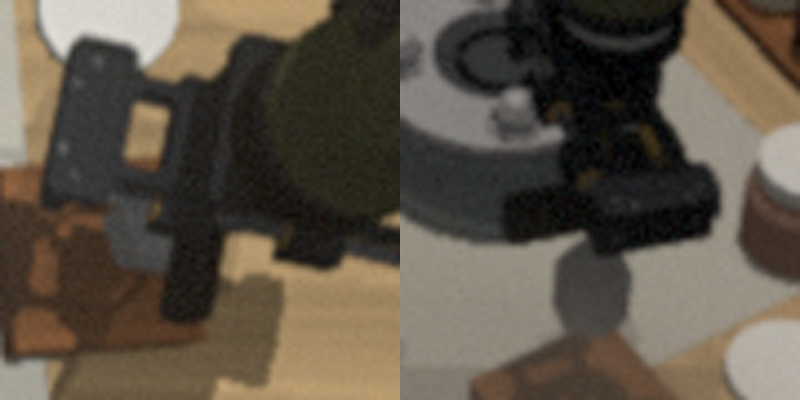

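The picture shows the spanner held upright, with the bar's near end at crop pixel (185,318) and the tube hanging straight in the side view. I'll check the in-hand offset and camera bias against the visible bar end.

```bash
python3 -c "
from h import *
im=cv2.imread('pics/top1.png')
P=box(.5214,-.2837,np.radians(-12.3),.2225,.2545)
print(np.round(proj('top',P),1)); print(P.round(3))
print(im[182:196,364:386].max(2))
si=cv2.imread('pics/side1.png'); v=proj('side',P); print(np.round(v,1))
print(si[205:224,285:315].max(2))
"
```

```text
[[374.5 190.9]
 [379.4 189.4]
 [366.2 189. ]
 [370.7 187.5]
 [385.6 136.6]
 [390.9 132.9]
 [377.3 134.7]
 [382.3 131. ]]
[[ 0.461 -0.28   0.222]
 [ 0.461 -0.28   0.254]
 [ 0.465 -0.262  0.222]
 [ 0.465 -0.262  0.254]
 [ 0.578 -0.305  0.222]
 [ 0.578 -0.305  0.254]
 [ 0.582 -0.288  0.222]
 [ 0.582 -0.288  0.254]]
[[ 75  74  76  78  67  51  37  26  36  28  26  34  27  31  24  29  32  56
   85  91  91  99]
 [ 72  76  78  74  72  44  27  36  32  33  37  26  36  31  36  26  42  70
   94  98  97  99]
 [ 79  79  78  76  71  44  30  32  27  36  35  32  29  32  32  30  49  76
   96  96  97  99]
 [ 78  81  83  76  66  38  32  37  31  25  30  33  33  25  34  34  53  87
  102 105  99 100]
 [ 79  76  82  77  71  45  31  31  31  34  31  28  23  29  24  38  65  93
   99 104 100 104]
 [ 79  78  82  82  73  56  39  35  30  28  28  32  31  37  43  57  76  91
  100  98  99 100]
 [ 84  82  82  84  76  71  69  61  48  43  48  48  46  60  70  86  92  99
   99  96 100  96]
 [ 88  85  85  84  88  84  85  85  75  75  72  72  73  76  87  96 100  97
   97  98 101  99]
 [ 88  89  86  87  89  87  86  89  88  86 
[... 2313 characters left out ...]
118 122 132 144 148 147
  139 120 100  73  54  31  22  19  22  23  29  26]
 [129 127 127 125 122 118 122 117 121 137 146 148 148 151 149 150 149 138
  113  85  64  58  54  37  25  21  15  23  21  18]
 [149 147 149 150 148 148 150 150 148 150 149 152 149 151 149 148 136 107
   81  62  59  62  57  44  20  21  22  23  19  34]
 [150 149 149 148 150 148 150 152 149 148 150 149 148 151 147 133 103  78
   65  60  58  60  58  55  40  36  37  35  46  59]
 [147 150 150 151 151 151 150 149 150 152 149 149 151 149 137 107  76  63
   65  62  64  62  63  61  54  56  54  59  61  63]
 [151 148 149 150 151 148 150 148 151 149 149 149 150 147 129  93  67  60
   63  64  63  60  66  64  65  62  60  59  65  61]]
```

```bash
python3 -c "
from h import *
im=cv2.imread('pics/topavg.png')
P=box(.5226,-.2844,np.radians(-12.3),.099,.131)
print(np.round(proj('top',P),1))
print(im[170:200,350:372].max(2)[14:])
print(im[139:160,358:376].max(2)[:14])
"
```

```text
[[359.  195.1]
 [362.7 194. ]
 [351.7 193.4]
 [355.2 192.3]
 [368.8 147.7]
 [372.8 145. ]
 [361.6 146.1]
 [365.4 143.3]]
[[ 87  76  66  59  60  59  42  35  36  43  44  43  45  42  42  65 102 111
  111 110 111 110]
 [ 95  86  64  57  57  51  39  36  41  42  40  43  42  41  45  72 108 116
  114 113 113 115]
 [101  87  65  59  57  47  36  37  38  41  43  43  43  41  47  78 110 115
  113 115 112 112]
 [ 98  79  63  63  55  44  37  37  42  42  45  42  45  40  52  86 110 114
  113 112 113 112]
 [ 91  68  60  59  57  43  39  38  41  42  42  41  41  43  62  98 117 118
  117 117 117 118]
 [ 91  68  58  60  54  39  36  39  42  44  42  42  42  42  72 112 123 124
  123 122 124 125]
 [ 97  71  62  61  53  38  34  38  42  42  43  44  39  46  81 121 127 126
  124 125 125 126]
 [103  75  64  60  49  42  36  37  39  41  42  39  41  54  91 123 126 124
  124 123 126 122]
 [113  81  67  63  56  49  43  38  38  38  39  39  50  69  98 114 116 115
  113 116 113 111]
 [110  82  68  66  64  58  54  54  55  44  42  51  64  73  86  92  90  87
   87  88  87  82]
 [ 89  71  63  65  65  62  59  64  64  59  56  65
[... 860 characters left out ...]
126 136 148 154 152 152]
 [149 148 148 149 149 144 130 107  78  60  60  69  80  97 119 143 149 148]
 [148 149 149 148 144 122  89  62  45  40  41  44  46  56  84 124 145 146]
 [151 150 150 151 142  96  53  38  37  43  43  43  40  41  69 119 147 149]
 [155 155 156 156 138  78  34  37  42  46  45  45  42  43  77 129 153 154]
 [158 160 162 158 131  69  34  39  44  45  45  43  43  47  91 145 160 161]
 [156 163 166 157 120  59  32  40  42  44  47  43  42  51 100 152 161 162]
 [147 158 160 146 101  52  36  42  45  45  44  45  44  56  98 135 144 150]
 [122 126 124 111  70  38  35  43  45  46  44  43  43  56  91 113 124 139]
 [ 97  83  78  66  44  38  39  42  44  44  41  44  43  60  91 108 115 131]]
```

Request:
{"api": "play_rows", "payload": {
  "translation": [
    [0.0035,-0.0425,0],
    [0.0035,-0.0425,0],
    [0.0035,-0.0425,0],
    [0.0035,-0.0425,0],
    [0.0035,-0.0425,0],
    [0,0,0],
    [0,0,0],
    [0,0,0],
    [0,0,0],
    [0,0,0],
    [0,0,0],
    [0,0,0.01],
    [0,0,0.005],
    [0,0,0]
  ],
  "delta_rot": [
    [0,0,0],
    [0,0,0],
    [0,0,0],
    [0,0,0],
    [0,0,0],
    [0,0,-9.7],
    [0,0,-9.7],
    [0,0,-9.7],
    [0,0,-9.7],
    [0,0,-9.7],
    [0,0,-9.7],
    [0,0,-9.5],
    [0,0,0],
    [0,0,0]
  ],
  "grip": [-1,-1,-1,-1,-1,-1,-1,-1,-1,-1,-1,-1,-1,-1]
}}

```text
clock: 7.22
tool_pos: [0.5842, -0.0806, 0.2754]
eef_rot: [0.886, 0.463, -0.001, -0.001]
contact_force: [-0.3, -0.5, -4.6]
opening: 0.2
finger_force: 34.9
```

```bash
python3 -c "
from h import *; s=state(); print(np.round(s['q'],2))"
```

```text
t 7.22 tcp [ 0.5842 -0.0806  0.2754] xyaw 55.22 F [-0.3 -0.5 -4.6] M [-0.03 -0.02 -0.03] op 0.2 ff 34.9
[ 0.24  0.69 -0.31  1.7   0.27  0.8  -0.81]
```

Request:
{"api": "play_rows", "payload": {
  "translation": [
    [0,0,0.006],
    [0,0,0.004],
    [0,0,0.004],
    [0,0,0]
  ],
  "delta_rot": [
    [0,0,0],
    [0,0,0],
    [0,0,0],
    [0,0,0]
  ],
  "grip": [-1,-1,-1,-1]
}}

```text
clock: 7.72
tool_pos: [0.5847, -0.0801, 0.2624]
eef_rot: [0.885, 0.465, -0.0, -0.0]
contact_force: [-0.4, 0.3, -5.7]
opening: 0.198
finger_force: 34.9
```

```bash
python3 -c "
from h import *; s=state()"
```

```text
t 7.72 tcp [ 0.5847 -0.0801  0.2624] xyaw 55.4 F [-0.4  0.3 -5.7] M [ 0.01  0.05 -0.02] op 0.198 ff 34.9
```

Request:
{"api": "play_rows", "payload": {
  "translation": [
    [0,0,0.003],
    [0,0,0.003],
    [0,0,0.003],
    [0,0,0]
  ],
  "delta_rot": [
    [0,0,0],
    [0,0,0],
    [0,0,0],
    [0,0,0]
  ],
  "grip": [-1,-1,-1,-1]
}}

```text
clock: 8.22
tool_pos: [0.5844, -0.0798, 0.2531]
eef_rot: [0.885, 0.465, -0.0, -0.001]
contact_force: [-2.3, 2.9, -6.3]
opening: 0.2
finger_force: 35.0
```

```bash
python3 -c "
from h import *; s=state()"
```

```text
t 8.22 tcp [ 0.5844 -0.0798  0.2531] xyaw 55.42 F [-2.3  2.9 -6.3] M [0.78 0.44 0.04] op 0.2 ff 35.0
```

Request:
{"api": "play_rows", "payload": {
  "translation": [
    [0.0003,-0.0008,0]
  ],
  "delta_rot": [
    [0,0,5]
  ],
  "grip": [-1]
}}

```text
clock: 8.35
tool_pos: [0.5838, -0.0795, 0.2531]
eef_rot: [0.905, 0.425, -0.001, -0.001]
contact_force: [-1.2, 2.1, -6.4]
opening: 0.197
finger_force: 35.0
```

```bash
echo 'from h import *; s=state()' > s.py; python3 s.py
```

```text
t 8.35 tcp [ 0.5838 -0.0795  0.2531] xyaw 50.28 F [-1.2  2.1 -6.4] M [0.67 0.51 0.01] op 0.197 ff 35.0
```

Request:
{"api": "play_rows", "payload": {
  "translation": [
    [0,0,0]
  ],
  "delta_rot": [
    [0,0,5]
  ],
  "grip": [-1]
}}

```text
clock: 8.48
tool_pos: [0.5838, -0.0794, 0.2532]
eef_rot: [0.923, 0.385, -0.001, -0.001]
contact_force: [-1.7, 3.1, -6.2]
opening: 0.199
finger_force: 35.0
```

```bash
python3 s.py
```

```text
t 8.47 tcp [ 0.5838 -0.0794  0.2532] xyaw 45.25 F [-1.7  3.1 -6.2] M [0.78 0.6  0.06] op 0.199 ff 35.0
```

Request:
{"api": "play_rows", "payload": {
  "translation": [
    [0,0,0]
  ],
  "delta_rot": [
    [0,0,5]
  ],
  "grip": [-1]
}}

```text
clock: 8.6
tool_pos: [0.5839, -0.0793, 0.2532]
eef_rot: [0.939, 0.344, -0.001, -0.001]
contact_force: [-1.8, 2.7, -5.4]
opening: 0.199
finger_force: 35.0
```

```bash
python3 s.py
```

```text
t 8.6 tcp [ 0.5839 -0.0793  0.2532] xyaw 40.25 F [-1.8  2.7 -5.4] M [0.71 0.5  0.04] op 0.199 ff 35.0
```

Request:
{"api": "play_rows", "payload": {
  "translation": [
    [0,0,0]
  ],
  "delta_rot": [
    [0,0,5]
  ],
  "grip": [-1]
}}

```text
clock: 8.72
tool_pos: [0.5839, -0.0792, 0.2532]
eef_rot: [0.953, 0.303, -0.001, -0.001]
contact_force: [-2.2, 3.6, -4.5]
opening: 0.203
finger_force: 35.0
```

```bash
python3 s.py
```

```text
t 8.72 tcp [ 0.5839 -0.0792  0.2532] xyaw 35.26 F [-2.2  3.6 -4.5] M [1.02 0.74 0.02] op 0.203 ff 35.0
```

Request:
{"api": "play_rows", "payload": {
  "translation": [
    [0,0,0]
  ],
  "delta_rot": [
    [0,0,5]
  ],
  "grip": [-1]
}}

```text
clock: 8.85
tool_pos: [0.5838, -0.0787, 0.2532]
eef_rot: [0.965, 0.261, -0.001, -0.001]
contact_force: [-2.6, 4.7, -5.1]
opening: 0.201
finger_force: 35.0
```

```bash
python3 s.py
```

```text
t 8.85 tcp [ 0.5838 -0.0787  0.2532] xyaw 30.3 F [-2.6  4.7 -5.1] M [1.02 0.64 0.11] op 0.201 ff 35.0
```

Request:
{"api": "play_rows", "payload": {
  "translation": [
    [0,0,0]
  ],
  "delta_rot": [
    [0,0,5]
  ],
  "grip": [-1]
}}

```text
clock: 8.98
tool_pos: [0.5838, -0.0787, 0.2533]
eef_rot: [0.976, 0.219, -0.001, -0.001]
contact_force: [-1.7, 3.1, -5.5]
opening: 0.201
finger_force: 35.0
```

```bash
python3 s.py
```

```text
t 8.97 tcp [ 0.5838 -0.0787  0.2533] xyaw 25.31 F [-1.7  3.1 -5.5] M [0.99 0.65 0.17] op 0.201 ff 35.0
```

Request:
{"api": "play_rows", "payload": {
  "translation": [
    [0,0,0]
  ],
  "delta_rot": [
    [0,0,5]
  ],
  "grip": [-1]
}}

```text
clock: 9.1
tool_pos: [0.5838, -0.0786, 0.2533]
eef_rot: [0.984, 0.176, -0.001, -0.001]
contact_force: [-1.8, 3.9, -5.7]
opening: 0.201
finger_force: 35.0
```

```bash
python3 s.py
```

```text
t 9.1 tcp [ 0.5838 -0.0786  0.2533] xyaw 20.32 F [-1.8  3.9 -5.7] M [1.1  0.65 0.18] op 0.201 ff 35.0
```

Request:
{"api": "play_rows", "payload": {
  "translation": [
    [0,0,0],
    [0,0,0],
    [0,0,0],
    [0,0,0]
  ],
  "delta_rot": [
    [0,0,5.7],
    [0,0,5.7],
    [0,0,5.7],
    [0,0,5.7]
  ],
  "grip": [-1,-1,-1,-1]
}}

```text
clock: 9.6
tool_pos: [0.5839, -0.0783, 0.2533]
eef_rot: [1.0, -0.022, -0.001, -0.001]
contact_force: [-1.7, 3.8, -5.8]
opening: 0.198
finger_force: 35.0
```

```bash
python3 s.py
```

```text
t 9.6 tcp [ 0.5839 -0.0783  0.2533] xyaw -2.48 F [-1.7  3.8 -5.8] M [1.18 0.55 0.19] op 0.198 ff 35.0
```

Request:
{"api": "play_rows", "payload": {
  "translation": [
    [0,0,0],
    [0,0,-0.01],
    [0,0,-0.014],
    [0,0,-0.014],
    [0.0165,-0.0336,0],
    [0.0165,-0.0336,0],
    [0.0165,-0.0336,0],
    [0.0165,-0.0336,0],
    [0,0,0],
    [0,0,0.01],
    [0,0,0.005],
    [0,0,0]
  ],
  "delta_rot": [
    [0,0,-8.6],
    [0,0,0],
    [0,0,0],
    [0,0,0],
    [0,0,0],
    [0,0,0],
    [0,0,0],
    [0,0,0],
    [0,0,-10.4],
    [0,0,-10.4],
    [0,0,0],
    [0,0,0]
  ],
  "grip": [-1,-1,-1,-1,-1,-1,-1,-1,-1,-1,-1,-1]
}}

```text
clock: 11.1
tool_pos: [0.6355, 0.0605, 0.2768]
eef_rot: [0.973, 0.231, -0.0, 0.0]
contact_force: [-0.3, 0.3, -5.4]
opening: 0.202
finger_force: 35.0
```

```bash
python3 s.py
```

```text
t 11.1 tcp [0.6355 0.0605 0.2768] xyaw 26.76 F [-0.3  0.3 -5.4] M [-0.01 -0.02 -0.02] op 0.202 ff 35.0
```

Request:
{"api": "play_rows", "payload": {
  "translation": [
    [0.0007,-0.0013,0.006],
    [0,0,0.005],
    [0,0,0.004],
    [0,0,0]
  ],
  "delta_rot": [
    [0,0,0],
    [0,0,0],
    [0,0,0],
    [0,0,0]
  ],
  "grip": [-1,-1,-1,-1]
}}

```text
clock: 11.6
tool_pos: [0.6353, 0.0624, 0.2612]
eef_rot: [0.972, 0.233, -0.0, 0.0]
contact_force: [-0.3, 0.3, -4.8]
opening: 0.201
finger_force: 35.0
```

```bash
python3 s.py
```

```text
t 11.6 tcp [0.6353 0.0624 0.2612] xyaw 26.98 F [-0.3  0.3 -4.8] M [ 0.04  0.03 -0.05] op 0.201 ff 35.0
```

Request:
{"api": "play_rows", "payload": {
  "translation": [
    [0,0,0.003],
    [0,0,0.003],
    [0,0,0.002]
  ],
  "delta_rot": [
    [0,0,0],
    [0,0,0],
    [0,0,0]
  ],
  "grip": [-1,-1,-1]
}}

```text
clock: 11.98
tool_pos: [0.6354, 0.0625, 0.2535]
eef_rot: [0.972, 0.233, -0.0, -0.0]
contact_force: [-0.3, 1.3, -4.6]
opening: 0.198
finger_force: 35.0
```

```bash
python3 s.py
```

```text
t 11.97 tcp [0.6354 0.0625 0.2535] xyaw 26.99 F [-0.3  1.3 -4.6] M [ 0.1   0.16 -0.06] op 0.198 ff 35.0
```

Request:
{"api": "play_rows", "payload": {
  "translation": [
    [0,0,0],
    [0,0,0]
  ],
  "delta_rot": [
    [0,0,4],
    [0,0,4]
  ],
  "grip": [-1,-1]
}}

```text
clock: 12.22
tool_pos: [0.635, 0.0627, 0.2534]
eef_rot: [0.986, 0.164, -0.001, -0.0]
contact_force: [-1.4, 1.5, -5.3]
opening: 0.201
finger_force: 35.0
```

```bash
python3 s.py
```

```text
t 12.22 tcp [0.635  0.0627 0.2534] xyaw 18.87 F [-1.4  1.5 -5.3] M [0.25 0.32 0.09] op 0.201 ff 35.0
```

Request:
{"api": "play_rows", "payload": {
  "translation": [
    [0,0,0]
  ],
  "delta_rot": [
    [0,0,4]
  ],
  "grip": [-1]
}}

```text
clock: 12.35
tool_pos: [0.635, 0.0631, 0.2534]
eef_rot: [0.992, 0.13, -0.001, -0.0]
contact_force: [-0.7, 0.8, -5.3]
opening: 0.199
finger_force: 35.0
```

```bash
python3 s.py
```

```text
t 12.35 tcp [0.635  0.0631 0.2534] xyaw 14.89 F [-0.7  0.8 -5.3] M [0.32 0.38 0.01] op 0.199 ff 35.0
```

Request:
{"api": "play_rows", "payload": {
  "translation": [
    [0,0,0]
  ],
  "delta_rot": [
    [0,0,4]
  ],
  "grip": [-1]
}}

```text
clock: 12.48
tool_pos: [0.635, 0.0631, 0.2534]
eef_rot: [0.995, 0.095, -0.001, -0.0]
contact_force: [-1.9, 0.1, -5.6]
opening: 0.197
finger_force: 35.0
```

```bash
python3 s.py
```

```text
t 12.47 tcp [0.635  0.0631 0.2534] xyaw 10.89 F [-1.9  0.1 -5.6] M [0.31 0.4  0.06] op 0.197 ff 35.0
```

Request:
{"api": "play_rows", "payload": {
  "translation": [
    [0,0,0]
  ],
  "delta_rot": [
    [0,0,4]
  ],
  "grip": [-1]
}}

```text
clock: 12.6
tool_pos: [0.6349, 0.0632, 0.2534]
eef_rot: [0.998, 0.06, -0.001, -0.0]
contact_force: [-1.0, 0.9, -5.1]
opening: 0.199
finger_force: 35.0
```

```bash
python3 s.py
```

```text
t 12.6 tcp [0.6349 0.0632 0.2534] xyaw 6.9 F [-1.   0.9 -5.1] M [0.38 0.33 0.02] op 0.199 ff 35.0
```

Request:
{"api": "play_rows", "payload": {
  "translation": [
    [0,0,0]
  ],
  "delta_rot": [
    [0,0,4]
  ],
  "grip": [-1]
}}

```text
clock: 12.72
tool_pos: [0.635, 0.0632, 0.2533]
eef_rot: [1.0, 0.025, -0.001, -0.0]
contact_force: [-1.8, 1.8, -5.4]
opening: 0.202
finger_force: 35.0
```

```bash
python3 s.py
```

```text
t 12.72 tcp [0.635  0.0632 0.2533] xyaw 2.9 F [-1.8  1.8 -5.4] M [ 0.36  0.37 -0.  ] op 0.202 ff 35.0
```

Request:
{"api": "play_rows", "payload": {
  "translation": [
    [0,0,0]
  ],
  "delta_rot": [
    [0,0,4]
  ],
  "grip": [-1]
}}

```text
clock: 12.85
tool_pos: [0.635, 0.0633, 0.2534]
eef_rot: [1.0, -0.01, -0.001, -0.0]
contact_force: [-1.4, 1.0, -5.5]
opening: 0.201
finger_force: 35.0
```

```bash
python3 s.py
```

```text
t 12.85 tcp [0.635  0.0633 0.2534] xyaw -1.1 F [-1.4  1.  -5.5] M [0.43 0.38 0.02] op 0.201 ff 35.0
```

Request:
{"api": "play_rows", "payload": {
  "translation": [
    [0,0,0]
  ],
  "delta_rot": [
    [0,0,4]
  ],
  "grip": [-1]
}}

```text
clock: 12.98
tool_pos: [0.635, 0.0634, 0.2534]
eef_rot: [0.999, -0.044, -0.001, -0.0]
contact_force: [-1.2, 2.0, -6.1]
opening: 0.202
finger_force: 35.0
```

```bash
python3 s.py
```

```text
t 12.97 tcp [0.635  0.0634 0.2534] xyaw -5.07 F [-1.2  2.  -6.1] M [0.43 0.31 0.13] op 0.202 ff 35.0
```

Request:
{"api": "play_rows", "payload": {
  "translation": [
    [0,0,0]
  ],
  "delta_rot": [
    [0,0,4]
  ],
  "grip": [-1]
}}

```text
clock: 13.1
tool_pos: [0.635, 0.0635, 0.2534]
eef_rot: [0.997, -0.079, -0.001, -0.0]
contact_force: [-1.7, 1.4, -5.4]
opening: 0.203
finger_force: 35.0
```

```bash
python3 s.py
```

```text
t 13.1 tcp [0.635  0.0635 0.2534] xyaw -9.06 F [-1.7  1.4 -5.4] M [0.41 0.34 0.15] op 0.203 ff 35.0
```

Request:
{"api": "play_rows", "payload": {
  "translation": [
    [0,0,0]
  ],
  "delta_rot": [
    [0,0,4]
  ],
  "grip": [-1]
}}

```text
clock: 13.22
tool_pos: [0.635, 0.0636, 0.2534]
eef_rot: [0.994, -0.114, -0.001, -0.001]
contact_force: [-2.2, 2.4, -5.5]
opening: 0.207
finger_force: 35.0
```

```bash
python3 s.py
```

```text
t 13.22 tcp [0.635  0.0636 0.2534] xyaw -13.06 F [-2.2  2.4 -5.5] M [0.38 0.32 0.09] op 0.207 ff 35.0
```

Request:
{"api": "play_rows", "payload": {
  "translation": [
    [0,0,0],
    [0,0,0],
    [0,0,0]
  ],
  "delta_rot": [
    [0,0,5],
    [0,0,5],
    [0,0,5]
  ],
  "grip": [-1,-1,-1]
}}

```text
clock: 13.6
tool_pos: [0.6351, 0.0638, 0.2534]
eef_rot: [0.97, -0.243, -0.001, -0.001]
contact_force: [-0.7, 1.3, -5.5]
opening: 0.203
finger_force: 35.0
```

```bash
python3 s.py
```

```text
t 13.6 tcp [0.6351 0.0638 0.2534] xyaw -28.08 F [-0.7  1.3 -5.5] M [0.49 0.3  0.16] op 0.203 ff 35.0
```

Request:
{"api": "play_rows", "payload": {
  "translation": [
    [0,0,0],
    [0,0,0]
  ],
  "delta_rot": [
    [0,0,4.1],
    [0,0,4.1]
  ],
  "grip": [-1,-1]
}}

```text
clock: 13.85
tool_pos: [0.6352, 0.0639, 0.2534]
eef_rot: [0.95, -0.311, -0.001, -0.001]
contact_force: [-0.8, 1.6, -6.0]
opening: 0.204
finger_force: 35.0
```

```bash
python3 s.py
```

```text
t 13.85 tcp [0.6352 0.0639 0.2534] xyaw -36.24 F [-0.8  1.6 -6. ] M [0.57 0.24 0.17] op 0.204 ff 35.0
```

Request:
{"api": "play_rows", "payload": {
  "translation": [
    [0,0,0],
    [0,0,-0.01],
    [0,0,-0.014],
    [0,0,-0.014],
    [-0.0159,0.0212,0],
    [-0.0159,0.0212,0],
    [-0.0159,0.0212,0],
    [-0.0159,0.0212,0],
    [0,0,0],
    [0,0,0],
    [0,0,0],
    [0,0,0.01],
    [0,0,0.01],
    [0,0,0]
  ],
  "delta_rot": [
    [0,0,-8.6],
    [0,0,0],
    [0,0,0],
    [0,0,0],
    [0,0,0],
    [0,0,0],
    [0,0,0],
    [0,0,0],
    [0,0,-9.2],
    [0,0,-9.2],
    [0,0,-9.2],
    [0,0,-9.2],
    [0,0,-9.2],
    [0,0,0]
  ],
  "grip": [-1,-1,-1,-1,-1,-1,-1,-1,-1,-1,-1,-1,-1,-1]
}}

```text
clock: 15.6
tool_pos: [0.54, 0.0163, 0.2721]
eef_rot: [0.987, 0.158, 0.0, 0.0]
contact_force: [0.2, -0.1, -5.0]
opening: 0.2
finger_force: 35.0
```

```bash
python3 s.py
```

```text
t 15.6 tcp [0.54   0.0163 0.2721] xyaw 18.21 F [ 0.2 -0.1 -5. ] M [-0.05 -0.02  0.07] op 0.2 ff 35.0
```

Request:
{"api": "play_rows", "payload": {
  "translation": [
    [-0.0004,-0.0019,0.005],
    [0,0,0.004],
    [0,0,0]
  ],
  "delta_rot": [
    [0,0,0],
    [0,0,0],
    [0,0,0]
  ],
  "grip": [-1,-1,-1]
}}

```text
clock: 15.98
tool_pos: [0.5388, 0.0186, 0.2625]
eef_rot: [0.987, 0.159, -0.0, 0.0]
contact_force: [0.4, -0.6, -5.4]
opening: 0.203
finger_force: 35.0
```

```bash
python3 s.py
```

```text
t 15.97 tcp [0.5388 0.0186 0.2625] xyaw 18.35 F [ 0.4 -0.6 -5.4] M [ 0.03 -0.03 -0.  ] op 0.203 ff 35.0
```

Request:
{"api": "play_rows", "payload": {
  "translation": [
    [0,0,0.004],
    [0,0,0.003],
    [0,0,0.002],
    [0,0,0]
  ],
  "delta_rot": [
    [0,0,0],
    [0,0,0],
    [0,0,0],
    [0,0,0]
  ],
  "grip": [-1,-1,-1,-1]
}}

```text
clock: 16.48
tool_pos: [0.5388, 0.0184, 0.2535]
eef_rot: [0.987, 0.16, -0.0, 0.0]
contact_force: [-0.0, -0.2, -4.5]
opening: 0.202
finger_force: 35.0
```

```bash
python3 s.py
```

```text
t 16.48 tcp [0.5388 0.0184 0.2535] xyaw 18.38 F [-0.  -0.2 -4.5] M [-0.02  0.02 -0.04] op 0.202 ff 35.0
```

Request:
{"api": "play_rows", "payload": {
  "translation": [
    [0,0,0],
    [0,0,0]
  ],
  "delta_rot": [
    [0,0,4],
    [0,0,4]
  ],
  "grip": [-1,-1]
}}

```text
clock: 16.73
tool_pos: [0.5387, 0.0184, 0.2537]
eef_rot: [0.996, 0.089, -0.0, 0.0]
contact_force: [-0.0, 0.2, -5.5]
opening: 0.202
finger_force: 35.0
```

```bash
python3 s.py
```

```text
t 16.73 tcp [0.5387 0.0184 0.2537] xyaw 10.25 F [-0.   0.2 -5.5] M [ 0.02  0.21 -0.08] op 0.202 ff 35.0
```

Request:
{"api": "play_rows", "payload": {
  "translation": [
    [0,0,0]
  ],
  "delta_rot": [
    [0,0,4]
  ],
  "grip": [-1]
}}

```text
clock: 16.85
tool_pos: [0.5386, 0.0186, 0.2537]
eef_rot: [0.999, 0.055, -0.0, -0.0]
contact_force: [-0.8, 0.1, -5.3]
opening: 0.202
finger_force: 35.0
```

```bash
python3 s.py
```

```text
t 16.85 tcp [0.5386 0.0186 0.2537] xyaw 6.26 F [-0.8  0.1 -5.3] M [0.05 0.27 0.09] op 0.202 ff 35.0
```

Request:
{"api": "play_rows", "payload": {
  "translation": [
    [0,0,0]
  ],
  "delta_rot": [
    [0,0,4]
  ],
  "grip": [-1]
}}

```text
clock: 16.98
tool_pos: [0.5386, 0.0187, 0.2537]
eef_rot: [1.0, 0.02, -0.0, -0.0]
contact_force: [0.3, 0.5, -5.2]
opening: 0.202
finger_force: 35.0
```

```bash
python3 s.py
```

```text
t 16.98 tcp [0.5386 0.0187 0.2537] xyaw 2.28 F [ 0.3  0.5 -5.2] M [0.11 0.18 0.08] op 0.202 ff 35.0
```

Request:
{"api": "play_rows", "payload": {
  "translation": [
    [0,0,0]
  ],
  "delta_rot": [
    [0,0,4]
  ],
  "grip": [-1]
}}

```text
clock: 17.1
tool_pos: [0.5386, 0.0187, 0.2537]
eef_rot: [1.0, -0.015, -0.0, -0.0]
contact_force: [-1.4, 0.0, -5.9]
opening: 0.198
finger_force: 35.0
```

```bash
python3 s.py
```

```text
t 17.1 tcp [0.5386 0.0187 0.2537] xyaw -1.72 F [-1.4  0.  -5.9] M [0.16 0.19 0.08] op 0.198 ff 35.0
```

Request:
{"api": "play_rows", "payload": {
  "translation": [
    [0,0,0]
  ],
  "delta_rot": [
    [0,0,4]
  ],
  "grip": [-1]
}}

```text
clock: 17.23
tool_pos: [0.5386, 0.0188, 0.2537]
eef_rot: [0.999, -0.05, -0.0, -0.0]
contact_force: [-0.4, 0.0, -4.7]
opening: 0.2
finger_force: 35.0
```

```bash
python3 s.py
```

```text
t 17.23 tcp [0.5386 0.0188 0.2537] xyaw -5.72 F [-0.4  0.  -4.7] M [0.14 0.19 0.04] op 0.2 ff 35.0
```

Request:
{"api": "play_rows", "payload": {
  "translation": [
    [0,0,0]
  ],
  "delta_rot": [
    [0,0,4]
  ],
  "grip": [-1]
}}

```text
clock: 17.35
tool_pos: [0.5386, 0.0188, 0.2537]
eef_rot: [0.996, -0.085, -0.0, -0.0]
contact_force: [-0.6, 0.5, -5.6]
opening: 0.205
finger_force: 35.0
```

```bash
python3 s.py
```

```text
t 17.35 tcp [0.5386 0.0188 0.2537] xyaw -9.72 F [-0.6  0.5 -5.6] M [0.17 0.22 0.  ] op 0.205 ff 35.0
```

Request:
{"api": "play_rows", "payload": {
  "translation": [
    [0,0,0]
  ],
  "delta_rot": [
    [0,0,4]
  ],
  "grip": [-1]
}}

```text
clock: 17.48
tool_pos: [0.5386, 0.019, 0.2537]
eef_rot: [0.993, -0.119, -0.0, -0.0]
contact_force: [0.1, 0.1, -5.7]
opening: 0.2
finger_force: 35.0
```

```bash
python3 s.py
```

```text
t 17.48 tcp [0.5386 0.019  0.2537] xyaw -13.71 F [ 0.1  0.1 -5.7] M [0.24 0.17 0.03] op 0.2 ff 35.0
```

Request:
{"api": "play_rows", "payload": {
  "translation": [
    [0,0,0]
  ],
  "delta_rot": [
    [0,0,4]
  ],
  "grip": [-1]
}}

```text
clock: 17.6
tool_pos: [0.5387, 0.019, 0.2537]
eef_rot: [0.988, -0.154, -0.0, -0.0]
contact_force: [-0.4, 0.9, -5.7]
opening: 0.201
finger_force: 35.0
```

```bash
python3 s.py
```

```text
t 17.6 tcp [0.5387 0.019  0.2537] xyaw -17.7 F [-0.4  0.9 -5.7] M [0.23 0.18 0.04] op 0.201 ff 35.0
```

Request:
{"api": "play_rows", "payload": {
  "translation": [
    [0,0,0]
  ],
  "delta_rot": [
    [0,0,4]
  ],
  "grip": [-1]
}}

```text
clock: 17.73
tool_pos: [0.5387, 0.0191, 0.2537]
eef_rot: [0.982, -0.188, -0.0, -0.0]
contact_force: [-0.7, 0.8, -6.2]
opening: 0.2
finger_force: 35.0
```

```bash
python3 s.py
```

```text
t 17.73 tcp [0.5387 0.0191 0.2537] xyaw -21.67 F [-0.7  0.8 -6.2] M [0.33 0.16 0.12] op 0.2 ff 35.0
```

Request:
{"api": "play_rows", "payload": {
  "translation": [
    [0,0,0]
  ],
  "delta_rot": [
    [0,0,4]
  ],
  "grip": [-1]
}}

```text
clock: 17.85
tool_pos: [0.5387, 0.0191, 0.2537]
eef_rot: [0.975, -0.222, -0.0, -0.0]
contact_force: [0.1, 1.5, -4.7]
opening: 0.2
finger_force: 35.0
```

```bash
python3 s.py
```

```text
t 17.85 tcp [0.5387 0.0191 0.2537] xyaw -25.67 F [ 0.1  1.5 -4.7] M [0.28 0.16 0.15] op 0.2 ff 35.0
```

Request:
{"api": "play_rows", "payload": {
  "translation": [
    [0,0,0]
  ],
  "delta_rot": [
    [0,0,4]
  ],
  "grip": [-1]
}}

```text
clock: 17.98
tool_pos: [0.5388, 0.0192, 0.2537]
eef_rot: [0.967, -0.256, -0.0, -0.0]
contact_force: [0.1, 1.0, -5.6]
opening: 0.2
finger_force: 35.0
```

```bash
python3 s.py
```

```text
t 17.98 tcp [0.5388 0.0192 0.2537] xyaw -29.67 F [ 0.1  1.  -5.6] M [0.31 0.07 0.14] op 0.2 ff 35.0
```

```bash
echo 'print(np.round(s["q"],2))' >> s.py; python3 s.py
```

```text
t 17.98 tcp [0.5388 0.0192 0.2537] xyaw -29.67 F [ 0.1  1.  -5.6] M [0.31 0.07 0.14] op 0.2 ff 35.0
[-0.21  0.65  0.15  1.89 -0.16  0.61 -2.05]
```

Request:
{"api": "play_rows", "payload": {
  "translation": [
    [0,0,0],
    [0,0,0],
    [0,0,0],
    [0,0,0]
  ],
  "delta_rot": [
    [0,0,4.7],
    [0,0,4.7],
    [0,0,4.7],
    [0,0,4.7]
  ],
  "grip": [-1,-1,-1,-1]
}}

```text
clock: 18.48
tool_pos: [0.5389, 0.0194, 0.2537]
eef_rot: [0.912, -0.411, -0.0, -0.0]
contact_force: [0.6, 0.4, -6.3]
opening: 0.195
finger_force: 35.0
```

```bash
python3 s.py
```

```text
t 18.48 tcp [0.5389 0.0194 0.2537] xyaw -48.47 F [ 0.6  0.4 -6.3] M [ 0.4  -0.02  0.13] op 0.195 ff 35.0
[-0.27  0.66  0.24  1.89 -0.26  0.62 -2.28]
```

Request:
{"api": "play_rows", "payload": {
  "translation": [
    [0,0,0],
    [0,0,-0.01],
    [0,0,-0.014],
    [0,0,-0.014],
    [0.0355,-0.0127,0],
    [0.0355,-0.0127,0],
    [0.0355,-0.0127,0],
    [0.0355,-0.0127,0],
    [0,0,0],
    [0,0,0],
    [0,0,0],
    [0,0,0],
    [0,0,0],
    [0,0,0],
    [0,0,0.01],
    [0,0,0.01],
    [0,0,0]
  ],
  "delta_rot": [
    [0,0,-8.6],
    [0,0,0],
    [0,0,0],
    [0,0,0],
    [0,0,0],
    [0,0,0],
    [0,0,0],
    [0,0,0],
    [0,0,-9.7],
    [0,0,-9.7],
    [0,0,-9.7],
    [0,0,-9.7],
    [0,0,-9.7],
    [0,0,-9.7],
    [0,0,-9.7],
    [0,0,-9.7],
    [0,0,0]
  ],
  "grip": [-1,-1,-1,-1,-1,-1,-1,-1,-1,-1,-1,-1,-1,-1,-1,-1,-1]
}}

```text
clock: 20.6
tool_pos: [0.6798, -0.034, 0.2714]
eef_rot: [0.947, 0.322, -0.001, -0.0]
contact_force: [-0.6, -0.7, -5.7]
opening: 0.198
finger_force: 35.0
```

```bash
python3 s.py
```

```text
t 20.6 tcp [ 0.6798 -0.034   0.2714] xyaw 37.61 F [-0.6 -0.7 -5.7] M [ 0.02 -0.08 -0.07] op 0.198 ff 35.0
[ 0.06  0.8  -0.16  1.41  0.14  0.94 -1.04]
```

Request:
{"api": "play_rows", "payload": {
  "translation": [
    [0.0009,-0.0006,0.005],
    [0,0,0.004],
    [0,0,0]
  ],
  "delta_rot": [
    [0,0,0],
    [0,0,0],
    [0,0,0]
  ],
  "grip": [-1,-1,-1]
}}

```text
clock: 20.98
tool_pos: [0.6806, -0.0323, 0.2624]
eef_rot: [0.946, 0.324, -0.0, 0.0]
contact_force: [-0.8, 1.4, -5.4]
opening: 0.202
finger_force: 35.0
```

```bash
python3 s.py
```

```text
t 20.98 tcp [ 0.6806 -0.0323  0.2624] xyaw 37.75 F [-0.8  1.4 -5.4] M [-0.04  0.02  0.01] op 0.202 ff 35.0
[ 0.06  0.81 -0.15  1.42  0.14  0.93 -1.05]
```

Request:
{"api": "play_rows", "payload": {
  "translation": [
    [0,0,0.003],
    [0,0,0.002]
  ],
  "delta_rot": [
    [0,0,0],
    [0,0,0]
  ],
  "grip": [-1,-1]
}}

```text
clock: 21.22
tool_pos: [0.6806, -0.0328, 0.2576]
eef_rot: [0.946, 0.324, -0.0, 0.0]
contact_force: [0.2, -1.4, -5.1]
opening: 0.203
finger_force: 35.0
```

```bash
python3 s.py
```

```text
t 21.23 tcp [ 0.6806 -0.0328  0.2576] xyaw 37.76 F [ 0.2 -1.4 -5.1] M [-0.27  0.2   0.01] op 0.203 ff 35.0
[ 0.06  0.82 -0.15  1.42  0.14  0.92 -1.05]
```

Request:
{"api": "play_rows", "payload": {
  "translation": [
    [0,0.0003,0.002],
    [0,0,0.002],
    [0,0,0],
    [0,0,0]
  ],
  "delta_rot": [
    [0,0,0],
    [0,0,0],
    [0,0,4],
    [0,0,4]
  ],
  "grip": [-1,-1,-1,-1]
}}

```text
clock: 21.72
tool_pos: [0.6806, -0.0329, 0.2533]
eef_rot: [0.967, 0.256, -0.001, -0.0]
contact_force: [-0.5, -0.7, -4.7]
opening: 0.202
finger_force: 35.0
```

```bash
python3 s.py
```

```text
t 21.73 tcp [ 0.6806 -0.0329  0.2533] xyaw 29.65 F [-0.5 -0.7 -4.7] M [-0.24  0.49  0.09] op 0.202 ff 35.0
[ 0.04  0.82 -0.11  1.43  0.11  0.9  -1.16]
```

Request:
{"api": "play_rows", "payload": {
  "translation": [
    [0,0,0]
  ],
  "delta_rot": [
    [0,0,4]
  ],
  "grip": [-1]
}}

```text
clock: 21.85
tool_pos: [0.6803, -0.0328, 0.2532]
eef_rot: [0.975, 0.222, -0.001, -0.0]
contact_force: [-1.7, -1.6, -4.8]
opening: 0.2
finger_force: 35.0
```

```bash
python3 s.py
```

```text
t 21.85 tcp [ 0.6803 -0.0328  0.2532] xyaw 25.66 F [-1.7 -1.6 -4.8] M [-0.24  0.62  0.03] op 0.2 ff 35.0
[ 0.03  0.82 -0.1   1.43  0.09  0.9  -1.22]
```

Request:
{"api": "play_rows", "payload": {
  "translation": [
    [0,0,0]
  ],
  "delta_rot": [
    [0,0,4]
  ],
  "grip": [-1]
}}

```text
clock: 21.98
tool_pos: [0.6803, -0.0327, 0.2532]
eef_rot: [0.982, 0.188, -0.001, -0.0]
contact_force: [-1.6, -0.4, -5.5]
opening: 0.203
finger_force: 35.0
```

```bash
python3 s.py
```

```text
t 21.98 tcp [ 0.6803 -0.0327  0.2532] xyaw 21.66 F [-1.6 -0.4 -5.5] M [-0.27  0.56  0.03] op 0.203 ff 35.0
[ 0.02  0.82 -0.08  1.43  0.07  0.9  -1.27]
```

Request:
{"api": "play_rows", "payload": {
  "translation": [
    [0,0,0]
  ],
  "delta_rot": [
    [0,0,4]
  ],
  "grip": [-1]
}}

```text
clock: 22.1
tool_pos: [0.6803, -0.0327, 0.2533]
eef_rot: [0.988, 0.154, -0.001, -0.0]
contact_force: [-1.4, -1.9, -3.9]
opening: 0.198
finger_force: 35.0
```

```bash
python3 s.py
```

```text
t 22.1 tcp [ 0.6803 -0.0327  0.2533] xyaw 17.66 F [-1.4 -1.9 -3.9] M [-0.2   0.59 -0.01] op 0.198 ff 35.0
[ 0.01  0.82 -0.06  1.43  0.05  0.9  -1.33]
```

Request:
{"api": "play_rows", "payload": {
  "translation": [
    [0,0,0]
  ],
  "delta_rot": [
    [0,0,4]
  ],
  "grip": [-1]
}}

```text
clock: 22.22
tool_pos: [0.6803, -0.0327, 0.2532]
eef_rot: [0.993, 0.119, -0.001, -0.0]
contact_force: [-2.6, -0.8, -5.6]
opening: 0.2
finger_force: 35.0
```

```bash
python3 s.py
```

```text
t 22.23 tcp [ 0.6803 -0.0327  0.2532] xyaw 13.67 F [-2.6 -0.8 -5.6] M [-0.16  0.6  -0.  ] op 0.2 ff 35.0
[-0.    0.82 -0.04  1.43  0.03  0.9  -1.38]
```

Request:
{"api": "play_rows", "payload": {
  "translation": [
    [0,0,0]
  ],
  "delta_rot": [
    [0,0,4]
  ],
  "grip": [-1]
}}

```text
clock: 22.35
tool_pos: [0.6803, -0.0326, 0.2532]
eef_rot: [0.996, 0.084, -0.001, -0.0]
contact_force: [-2.5, -0.6, -5.9]
opening: 0.201
finger_force: 35.0
```

```bash
python3 s.py
```

```text
t 22.35 tcp [ 0.6803 -0.0326  0.2532] xyaw 9.67 F [-2.5 -0.6 -5.9] M [-0.17  0.63  0.01] op 0.201 ff 35.0
[-0.01  0.82 -0.02  1.43  0.02  0.9  -1.43]
```

Request:
{"api": "play_rows", "payload": {
  "translation": [
    [0,0,0]
  ],
  "delta_rot": [
    [0,0,4]
  ],
  "grip": [-1]
}}

```text
clock: 22.48
tool_pos: [0.6803, -0.0325, 0.2532]
eef_rot: [0.999, 0.049, -0.001, -0.0]
contact_force: [-1.4, -0.9, -6.0]
opening: 0.197
finger_force: 35.0
```

```bash
python3 s.py
```

```text
t 22.48 tcp [ 0.6803 -0.0325  0.2532] xyaw 5.67 F [-1.4 -0.9 -6. ] M [-0.12  0.69  0.06] op 0.197 ff 35.0
[-0.02  0.82  0.    1.43 -0.    0.89 -1.49]
```

Request:
{"api": "play_rows", "payload": {
  "translation": [
    [0,0,0]
  ],
  "delta_rot": [
    [0,0,4]
  ],
  "grip": [-1]
}}

```text
clock: 22.6
tool_pos: [0.6803, -0.0325, 0.2532]
eef_rot: [1.0, 0.015, -0.001, -0.0]
contact_force: [-1.6, -0.6, -4.9]
opening: 0.201
finger_force: 35.0
```

```bash
python3 s.py
```

```text
t 22.6 tcp [ 0.6803 -0.0325  0.2532] xyaw 1.67 F [-1.6 -0.6 -4.9] M [-0.13  0.61  0.07] op 0.201 ff 35.0
[-0.03  0.82  0.02  1.43 -0.02  0.89 -1.54]
```

Request:
{"api": "play_rows", "payload": {
  "translation": [
    [0,0,0]
  ],
  "delta_rot": [
    [0,0,4]
  ],
  "grip": [-1]
}}

```text
clock: 22.72
tool_pos: [0.6802, -0.0324, 0.2532]
eef_rot: [1.0, -0.02, -0.001, -0.0]
contact_force: [-2.3, -0.6, -5.3]
opening: 0.197
finger_force: 35.0
```

```bash
python3 s.py
```

```text
t 22.73 tcp [ 0.6802 -0.0324  0.2532] xyaw -2.3 F [-2.3 -0.6 -5.3] M [-0.13  0.62  0.12] op 0.197 ff 35.0
[-0.04  0.82  0.04  1.43 -0.04  0.89 -1.6 ]
```

Request:
{"api": "play_rows", "payload": {
  "translation": [
    [0,0,0]
  ],
  "delta_rot": [
    [0,0,4]
  ],
  "grip": [-1]
}}

```text
clock: 22.85
tool_pos: [0.6802, -0.0323, 0.2532]
eef_rot: [0.998, -0.055, -0.001, -0.0]
contact_force: [-1.8, -0.9, -5.1]
opening: 0.198
finger_force: 35.0
```

```bash
python3 s.py
```

```text
t 22.85 tcp [ 0.6802 -0.0323  0.2532] xyaw -6.29 F [-1.8 -0.9 -5.1] M [-0.1   0.65  0.19] op 0.198 ff 35.0
[-0.05  0.82  0.06  1.43 -0.06  0.89 -1.65]
```

Request:
{"api": "play_rows", "payload": {
  "translation": [
    [0,0,0],
    [0,0,0],
    [0,0,0],
    [0,0,0],
    [0,0,0]
  ],
  "delta_rot": [
    [0,0,4.9],
    [0,0,4.9],
    [0,0,4.9],
    [0,0,4.9],
    [0,0,4.9]
  ],
  "grip": [-1,-1,-1,-1,-1]
}}

```text
clock: 23.48
tool_pos: [0.6804, -0.032, 0.2532]
eef_rot: [0.964, -0.266, -0.001, -0.0]
contact_force: [-2.2, -0.6, -4.7]
opening: 0.199
finger_force: 35.0
```

```bash
python3 s.py
```

```text
t 23.48 tcp [ 0.6804 -0.032   0.2532] xyaw -30.8 F [-2.2 -0.6 -4.7] M [0.02 0.59 0.19] op 0.199 ff 35.0
[-0.11  0.83  0.18  1.44 -0.17  0.9  -1.99]
```

Request:
{"api": "play_rows", "payload": {
  "translation": [
    [0,0,0],
    [0,0,-0.01],
    [0,0,-0.014],
    [0,0,-0.014],
    [-0.0179,0.0198,0],
    [-0.0179,0.0198,0],
    [-0.0179,0.0198,0],
    [-0.0179,0.0198,0],
    [0,0,0],
    [0,0,0.01],
    [0,0,0.01],
    [0,0,0]
  ],
  "delta_rot": [
    [0,0,-8.6],
    [0,0,0],
    [0,0,0],
    [0,0,0],
    [0,0,0],
    [0,0,0],
    [0,0,0],
    [0,0,0],
    [0,0,-9.5],
    [0,0,-9.5],
    [0,0,-9.5],
    [0,0,0]
  ],
  "grip": [-1,-1,-1,-1,-1,-1,-1,-1,-1,-1,-1,-1]
}}

```text
clock: 24.98
tool_pos: [0.585, -0.0793, 0.2722]
eef_rot: [0.999, 0.054, 0.0, -0.0]
contact_force: [0.4, 0.6, -5.0]
opening: 0.201
finger_force: 35.0
```

```bash
python3 s.py
```

```text
t 24.98 tcp [ 0.585  -0.0793  0.2722] xyaw 6.22 F [ 0.4  0.6 -5. ] M [0.03 0.02 0.04] op 0.201 ff 35.0
[ 0.07  0.68 -0.01  1.71  0.01  0.75 -1.42]
```

Request:
{"api": "play_rows", "payload": {
  "translation": [
    [-0.0011,-0.0011,0.006],
    [0,0,0.005],
    [0,0,0.004],
    [0,0,0.004],
    [0,0,0]
  ],
  "delta_rot": [
    [0,0,0],
    [0,0,0],
    [0,0,0],
    [0,0,0],
    [0,0,0]
  ],
  "grip": [-1,-1,-1,-1,-1]
}}

```text
clock: 25.6
tool_pos: [0.5835, -0.078, 0.2523]
eef_rot: [0.998, 0.056, -0.0, 0.0]
contact_force: [-0.2, -0.9, -4.9]
opening: 0.198
finger_force: 35.0
```

```bash
python3 s.py
```

```text
t 25.6 tcp [ 0.5835 -0.078   0.2523] xyaw 6.38 F [-0.2 -0.9 -4.9] M [0.02 0.01 0.08] op 0.198 ff 35.0
[ 0.06  0.7  -0.01  1.73  0.01  0.71 -1.42]
```

Request:
{"api": "play_rows", "payload": {
  "translation": [
    [0,0,0],
    [0,0,0],
    [0,0,0],
    [0,0,0]
  ],
  "delta_rot": [
    [0,0,5],
    [0,0,5],
    [0,0,5],
    [0,0,5]
  ],
  "grip": [-1,-1,-1,-1]
}}

```text
clock: 26.1
tool_pos: [0.5835, -0.0774, 0.2527]
eef_rot: [0.993, -0.119, -0.0, -0.0]
contact_force: [0.2, -0.5, -5.8]
opening: 0.202
finger_force: 35.0
```

```bash
python3 s.py
```

```text
t 26.1 tcp [ 0.5835 -0.0774  0.2527] xyaw -13.72 F [ 0.2 -0.5 -5.8] M [0.29 0.2  0.18] op 0.202 ff 35.0
[ 0.    0.7   0.09  1.74 -0.09  0.7  -1.67]
```

Request:
{"api": "play_rows", "payload": {
  "translation": [
    [0,0,0],
    [0,0,0]
  ],
  "delta_rot": [
    [0,0,2],
    [0,0,2]
  ],
  "grip": [-1,-1]
}}

```text
clock: 26.35
tool_pos: [0.5835, -0.0775, 0.2527]
eef_rot: [0.988, -0.153, -0.0, -0.0]
contact_force: [-0.4, 1.6, -5.7]
opening: 0.197
finger_force: 35.0
```

```bash
python3 s.py
```

```text
t 26.35 tcp [ 0.5835 -0.0775  0.2527] xyaw -17.63 F [-0.4  1.6 -5.7] M [0.57 0.23 0.17] op 0.197 ff 35.0
[-0.01  0.71  0.11  1.74 -0.11  0.7  -1.72]
```

Request:
{"api": "play_rows", "payload": {
  "translation": [
    [0,0,0]
  ],
  "delta_rot": [
    [0,0,1.8]
  ],
  "grip": [-1]
}}

```text
clock: 26.48
tool_pos: [0.5836, -0.0775, 0.2527]
eef_rot: [0.986, -0.169, -0.0, -0.0]
contact_force: [-0.4, 2.4, -4.9]
opening: 0.201
finger_force: 35.0
```

```bash
python3 s.py
```

```text
t 26.48 tcp [ 0.5836 -0.0775  0.2527] xyaw -19.46 F [-0.4  2.4 -4.9] M [0.72 0.25 0.2 ] op 0.201 ff 35.0
[-0.01  0.71  0.12  1.74 -0.12  0.7  -1.74]
```

Request:
{"api": "play_rows", "payload": {
  "translation": [
    [0,0,0]
  ],
  "delta_rot": [
    [0,0,1.8]
  ],
  "grip": [-1]
}}

```text
clock: 26.6
tool_pos: [0.5836, -0.0775, 0.2527]
eef_rot: [0.983, -0.185, -0.0, -0.0]
contact_force: [-0.7, 2.4, -5.1]
opening: 0.2
finger_force: 35.0
```

```bash
python3 s.py
```

```text
t 26.6 tcp [ 0.5836 -0.0775  0.2527] xyaw -21.29 F [-0.7  2.4 -5.1] M [0.79 0.22 0.15] op 0.2 ff 35.0
[-0.02  0.71  0.13  1.74 -0.13  0.7  -1.77]
```

Request:
{"api": "play_rows", "payload": {
  "translation": [
    [0,0,0]
  ],
  "delta_rot": [
    [0,0,1.5]
  ],
  "grip": [-1]
}}

```text
clock: 26.72
tool_pos: [0.5836, -0.0776, 0.2527]
eef_rot: [0.98, -0.198, -0.0, -0.0]
contact_force: [0.1, 2.7, -5.6]
opening: 0.198
finger_force: 35.0
```

```bash
python3 s.py
```

```text
t 26.73 tcp [ 0.5836 -0.0776  0.2527] xyaw -22.78 F [ 0.1  2.7 -5.6] M [0.87 0.22 0.18] op 0.198 ff 35.0
[-0.02  0.71  0.13  1.74 -0.14  0.7  -1.79]
```

Request:
{"api": "play_rows", "payload": {
  "translation": [
    [0,0,0]
  ],
  "delta_rot": [
    [0,0,1.5]
  ],
  "grip": [-1]
}}

```text
clock: 26.85
tool_pos: [0.5836, -0.0776, 0.2527]
eef_rot: [0.978, -0.21, -0.0, -0.0]
contact_force: [-1.4, 3.8, -5.2]
opening: 0.206
finger_force: 35.0
```

```bash
python3 s.py
```

```text
t 26.85 tcp [ 0.5836 -0.0776  0.2527] xyaw -24.29 F [-1.4  3.8 -5.2] M [1.02 0.2  0.17] op 0.206 ff 35.0
[-0.03  0.71  0.14  1.74 -0.14  0.7  -1.8 ]
```

Request:
{"api": "play_rows", "payload": {
  "translation": [
    [0,0,0]
  ],
  "delta_rot": [
    [0,0,1.2]
  ],
  "grip": [-1]
}}

```text
clock: 26.98
tool_pos: [0.5837, -0.0776, 0.2527]
eef_rot: [0.975, -0.22, -0.0, -0.0]
contact_force: [-0.9, 2.9, -5.8]
opening: 0.205
finger_force: 35.0
```

```bash
python3 s.py
```

```text
t 26.98 tcp [ 0.5837 -0.0776  0.2527] xyaw -25.47 F [-0.9  2.9 -5.8] M [1.07 0.17 0.13] op 0.205 ff 35.0
[-0.03  0.71  0.15  1.74 -0.15  0.7  -1.82]
```

Request:
{"api": "play_rows", "payload": {
  "translation": [
    [-0.0004,-0.0003,0]
  ],
  "delta_rot": [
    [0,0,1.2]
  ],
  "grip": [-1]
}}

```text
clock: 27.1
tool_pos: [0.5835, -0.0775, 0.2527]
eef_rot: [0.973, -0.231, 0.0, -0.0]
contact_force: [0.0, 3.2, -5.7]
opening: 0.199
finger_force: 35.0
```

```bash
python3 s.py
```

```text
t 27.1 tcp [ 0.5835 -0.0775  0.2527] xyaw -26.67 F [ 0.   3.2 -5.7] M [0.94 0.12 0.28] op 0.199 ff 35.0
[-0.04  0.71  0.15  1.74 -0.16  0.7  -1.84]
```

Request:
{"api": "play_rows", "payload": {
  "translation": [
    [0,0,0]
  ],
  "delta_rot": [
    [0,0,1.2]
  ],
  "grip": [-1]
}}

```text
clock: 27.22
tool_pos: [0.5836, -0.0776, 0.2527]
eef_rot: [0.971, -0.241, 0.0, 0.0]
contact_force: [-0.0, 2.6, -5.5]
opening: 0.204
finger_force: 35.1
```

```bash
python3 s.py
```

```text
t 27.23 tcp [ 0.5836 -0.0776  0.2527] xyaw -27.85 F [-0.   2.6 -5.5] M [0.87 0.07 0.42] op 0.204 ff 35.1
[-0.04  0.71  0.16  1.74 -0.16  0.7  -1.85]
```

Request:
{"api": "play_rows", "payload": {
  "translation": [
    [0,0,0],
    [0,0,-0.01],
    [0,0,-0.014],
    [0,0,-0.014],
    [0.0016,-0.0376,0],
    [0.0016,-0.0376,0],
    [0.0016,-0.0376,0],
    [0.0016,-0.0376,0],
    [0,0,0],
    [0,0,0],
    [0,0,0],
    [0,0,0.01],
    [0,0,0.01],
    [0,0,0]
  ],
  "delta_rot": [
    [0,0,-10.1],
    [0,0,0],
    [0,0,0],
    [0,0,0],
    [0,0,0],
    [0,0,0],
    [0,0,0],
    [0,0,0],
    [0,0,-10],
    [0,0,-10],
    [0,0,-10],
    [0,0,-10],
    [0,0,-10],
    [0,0,0]
  ],
  "grip": [-1,-1,-1,-1,-1,-1,-1,-1,-1,-1,-1,-1,-1,-1]
}}

```text
clock: 28.98
tool_pos: [0.6351, 0.0625, 0.2708]
eef_rot: [0.961, 0.276, -0.001, 0.0]
contact_force: [0.7, -0.5, -5.1]
opening: 0.198
finger_force: 35.0
```

```bash
python3 s.py
```

```text
t 28.98 tcp [0.6351 0.0625 0.2708] xyaw 32.07 F [ 0.7 -0.5 -5.1] M [-0.05  0.02 -0.03] op 0.198 ff 35.0
[-0.11  0.74 -0.11  1.56  0.1   0.85 -1.27]
```

Request:
{"api": "play_rows", "payload": {
  "translation": [
    [0.0003,-0.0005,0.006],
    [0,0,0.005],
    [0,0,0.004],
    [0,0,0.003],
    [0,0,0]
  ],
  "delta_rot": [
    [0,0,0],
    [0,0,0],
    [0,0,0],
    [0,0,0],
    [0,0,0]
  ],
  "grip": [-1,-1,-1,-1,-1]
}}

```text
clock: 29.6
tool_pos: [0.6351, 0.064, 0.2523]
eef_rot: [0.961, 0.278, -0.0, 0.0]
contact_force: [0.7, -1.2, -5.5]
opening: 0.202
finger_force: 35.0
```

```bash
python3 s.py
```

```text
t 29.6 tcp [0.6351 0.064  0.2523] xyaw 32.27 F [ 0.7 -1.2 -5.5] M [-0.32  0.1  -0.05] op 0.202 ff 35.0
[-0.11  0.76 -0.11  1.57  0.1   0.81 -1.27]
```

Request:
{"api": "play_rows", "payload": {
  "translation": [
    [0,0,0],
    [0,0,0],
    [0,0,0],
    [0,0,0],
    [0,0,0]
  ],
  "delta_rot": [
    [0,0,4.8],
    [0,0,4.8],
    [0,0,4.8],
    [0,0,4.8],
    [0,0,4.8]
  ],
  "grip": [-1,-1,-1,-1,-1]
}}

```text
clock: 30.22
tool_pos: [0.6349, 0.0638, 0.2526]
eef_rot: [0.997, 0.071, -0.001, 0.0]
contact_force: [-0.7, -2.0, -5.9]
opening: 0.2
finger_force: 35.0
```

```bash
python3 s.py
```

```text
t 30.23 tcp [0.6349 0.0638 0.2526] xyaw 8.15 F [-0.7 -2.  -5.9] M [-0.45  0.33  0.16] op 0.2 ff 35.0
[-0.18  0.76  0.01  1.58 -0.01  0.8  -1.59]
```

Request:
{"api": "play_rows", "payload": {
  "translation": [
    [0,0,0],
    [0,0,0]
  ],
  "delta_rot": [
    [0,0,2],
    [0,0,1.5]
  ],
  "grip": [-1,-1]
}}

```text
clock: 30.48
tool_pos: [0.635, 0.0639, 0.2526]
eef_rot: [0.999, 0.041, -0.0, 0.0]
contact_force: [-2.0, -2.1, -5.0]
opening: 0.202
finger_force: 35.0
```

```bash
python3 s.py
```

```text
t 30.48 tcp [0.635  0.0639 0.2526] xyaw 4.75 F [-2.  -2.1 -5. ] M [-0.55  0.44  0.16] op 0.202 ff 35.0
[-0.19  0.76  0.03  1.58 -0.03  0.8  -1.64]
```

Request:
{"api": "play_rows", "payload": {
  "translation": [
    [0,0,0]
  ],
  "delta_rot": [
    [0,0,1.5]
  ],
  "grip": [-1]
}}

```text
clock: 30.6
tool_pos: [0.635, 0.064, 0.2526]
eef_rot: [1.0, 0.028, -0.0, 0.0]
contact_force: [-2.1, -1.7, -4.6]
opening: 0.2
finger_force: 35.0
```

```bash
python3 s.py
```

```text
t 30.6 tcp [0.635  0.064  0.2526] xyaw 3.22 F [-2.1 -1.7 -4.6] M [-0.53  0.46  0.19] op 0.2 ff 35.0
[-0.19  0.76  0.04  1.58 -0.04  0.8  -1.66]
```

Request:
{"api": "play_rows", "payload": {
  "translation": [
    [0,0,0]
  ],
  "delta_rot": [
    [0,0,1.5]
  ],
  "grip": [-1]
}}

```text
clock: 30.72
tool_pos: [0.635, 0.064, 0.2526]
eef_rot: [1.0, 0.015, -0.0, 0.0]
contact_force: [-1.3, -2.6, -4.9]
opening: 0.202
finger_force: 35.0
```

```bash
python3 s.py
```

```text
t 30.73 tcp [0.635  0.064  0.2526] xyaw 1.7 F [-1.3 -2.6 -4.9] M [-0.58  0.5   0.16] op 0.202 ff 35.0
[-0.2   0.76  0.05  1.58 -0.04  0.8  -1.68]
```

Request:
{"api": "play_rows", "payload": {
  "translation": [
    [0,0,0]
  ],
  "delta_rot": [
    [0,0,1.2]
  ],
  "grip": [-1]
}}

```text
clock: 30.85
tool_pos: [0.6351, 0.0641, 0.2526]
eef_rot: [1.0, 0.004, -0.0, 0.0]
contact_force: [-1.8, -2.2, -5.1]
opening: 0.204
finger_force: 35.0
```

```bash
python3 s.py
```

```text
t 30.85 tcp [0.6351 0.0641 0.2526] xyaw 0.51 F [-1.8 -2.2 -5.1] M [-0.63  0.55  0.14] op 0.204 ff 35.0
[-0.2   0.76  0.05  1.58 -0.05  0.8  -1.69]
```

Request:
{"api": "play_rows", "payload": {
  "translation": [
    [0,0,0]
  ],
  "delta_rot": [
    [0,0,1.5]
  ],
  "grip": [-1]
}}

```text
clock: 30.98
tool_pos: [0.6351, 0.0641, 0.2526]
eef_rot: [1.0, -0.009, -0.0, 0.0]
contact_force: [-1.4, -3.0, -5.0]
opening: 0.204
finger_force: 35.0
```

```bash
python3 s.py
```

```text
t 30.98 tcp [0.6351 0.0641 0.2526] xyaw -1.0 F [-1.4 -3.  -5. ] M [-0.64  0.58  0.27] op 0.204 ff 35.0
[-0.2   0.76  0.06  1.58 -0.06  0.8  -1.71]
```

Request:
{"api": "play_rows", "payload": {
  "translation": [
    [0,0,0]
  ],
  "delta_rot": [
    [0,0,1.2]
  ],
  "grip": [-1]
}}

```text
clock: 31.1
tool_pos: [0.6351, 0.0642, 0.2526]
eef_rot: [1.0, -0.019, -0.0, 0.0]
contact_force: [-1.3, -1.0, -6.3]
opening: 0.199
finger_force: 35.1
```

```bash
python3 s.py
```

```text
t 31.1 tcp [0.6351 0.0642 0.2526] xyaw -2.16 F [-1.3 -1.  -6.3] M [-0.71  0.55  0.37] op 0.199 ff 35.1
[-0.21  0.76  0.07  1.58 -0.06  0.8  -1.73]
```

Request:
{"api": "play_rows", "payload": {
  "translation": [
    [0,0,0]
  ],
  "delta_rot": [
    [0,0,1.0]
  ],
  "grip": [-1]
}}

```text
clock: 31.22
tool_pos: [0.6352, 0.0642, 0.2526]
eef_rot: [1.0, -0.027, -0.0, 0.0]
contact_force: [-2.9, -2.8, -4.7]
opening: 0.202
finger_force: 35.3
```

```bash
python3 s.py
```

```text
t 31.23 tcp [0.6352 0.0642 0.2526] xyaw -3.13 F [-2.9 -2.8 -4.7] M [-0.75  0.56  0.53] op 0.202 ff 35.3
[-0.21  0.76  0.07  1.58 -0.07  0.8  -1.74]
```

Request:
{"api": "play_rows", "payload": {
  "translation": [
    [0,0,0],
    [0,0,0],
    [0,0,-0.01],
    [0,0,-0.014],
    [0,0,-0.014],
    [-0.0254,0.0078,0],
    [-0.0254,0.0078,0],
    [-0.0254,0.0078,0],
    [-0.0254,0.0078,0],
    [0,0,0.01],
    [0,0,0.01],
    [0,0,0]
  ],
  "delta_rot": [
    [0,0,-5.6],
    [0,0,-5.6],
    [0,0,0],
    [0,0,0],
    [0,0,0],
    [0,0,0],
    [0,0,0],
    [0,0,0],
    [0,0,0],
    [0,0,-6],
    [0,0,-6],
    [0,0,0]
  ],
  "grip": [-1,-1,-1,-1,-1,-1,-1,-1,-1,-1,-1,-1]
}}

```text
clock: 32.72
tool_pos: [0.5395, 0.0194, 0.2715]
eef_rot: [0.985, 0.174, 0.001, -0.0]
contact_force: [-0.7, 0.1, -4.8]
opening: 0.195
finger_force: 35.0
```

```bash
python3 s.py
```

```text
t 32.73 tcp [0.5395 0.0194 0.2715] xyaw 20.0 F [-0.7  0.1 -4.8] M [-0.01 -0.02  0.02] op 0.195 ff 35.0
[-0.09  0.62 -0.06  1.86  0.05  0.66 -1.4 ]
```

Request:
{"api": "play_rows", "payload": {
  "translation": [
    [-0.0009,0.0004,0.006],
    [0,0,0.005],
    [0,0,0.004],
    [0,0,0.003],
    [0,0,0]
  ],
  "delta_rot": [
    [0,0,0],
    [0,0,0],
    [0,0,0],
    [0,0,0],
    [0,0,0]
  ],
  "grip": [-1,-1,-1,-1,-1]
}}

```text
clock: 33.35
tool_pos: [0.5383, 0.0184, 0.2524]
eef_rot: [0.985, 0.174, -0.0, 0.0]
contact_force: [0.2, 0.6, -5.7]
opening: 0.2
finger_force: 35.0
```

```bash
python3 s.py
```

```text
t 33.35 tcp [0.5383 0.0184 0.2524] xyaw 20.08 F [ 0.2  0.6 -5.7] M [0.02 0.01 0.01] op 0.2 ff 35.0
[-0.09  0.65 -0.05  1.88  0.06  0.62 -1.4 ]
```

Request:
{"api": "play_rows", "payload": {
  "translation": [
    [0,0,0],
    [0,0,0],
    [0,0,0],
    [0,0,0],
    [0,0,0]
  ],
  "delta_rot": [
    [0,0,5.3],
    [0,0,5.3],
    [0,0,5.3],
    [0,0,5.3],
    [0,0,5.3]
  ],
  "grip": [-1,-1,-1,-1,-1]
}}

```text
clock: 33.98
tool_pos: [0.5383, 0.0188, 0.2528]
eef_rot: [0.998, -0.057, -0.0, -0.0]
contact_force: [-0.2, 0.3, -5.5]
opening: 0.201
finger_force: 35.0
```

```bash
python3 s.py
```

```text
t 33.98 tcp [0.5383 0.0188 0.2528] xyaw -6.53 F [-0.2  0.3 -5.5] M [0.13 0.11 0.17] op 0.201 ff 35.0
[-0.17  0.65  0.08  1.89 -0.09  0.61 -1.72]
```

Request:
{"api": "play_rows", "payload": {
  "translation": [
    [0,0,0],
    [0,0,0]
  ],
  "delta_rot": [
    [0,0,2],
    [0,0,1.5]
  ],
  "grip": [-1,-1]
}}

```text
clock: 34.22
tool_pos: [0.5384, 0.0188, 0.2528]
eef_rot: [0.996, -0.086, -0.0, -0.0]
contact_force: [0.2, 0.8, -4.9]
opening: 0.202
finger_force: 35.0
```

```bash
python3 s.py
```

```text
t 34.23 tcp [0.5384 0.0188 0.2528] xyaw -9.91 F [ 0.2  0.8 -4.9] M [0.3  0.1  0.21] op 0.202 ff 35.0
[-0.18  0.65  0.1   1.89 -0.1   0.61 -1.76]
```

Request:
{"api": "play_rows", "payload": {
  "translation": [
    [0,0,0]
  ],
  "delta_rot": [
    [0,0,1.5]
  ],
  "grip": [-1]
}}

```text
clock: 34.35
tool_pos: [0.5384, 0.0187, 0.2527]
eef_rot: [0.995, -0.1, -0.0, -0.0]
contact_force: [-0.7, 1.1, -4.4]
opening: 0.202
finger_force: 35.0
```

```bash
python3 s.py
```

```text
t 34.35 tcp [0.5384 0.0187 0.2527] xyaw -11.45 F [-0.7  1.1 -4.4] M [0.31 0.13 0.18] op 0.202 ff 35.0
[-0.18  0.65  0.11  1.89 -0.11  0.61 -1.78]
```

Request:
{"api": "play_rows", "payload": {
  "translation": [
    [0,0,0]
  ],
  "delta_rot": [
    [0,0,1.5]
  ],
  "grip": [-1]
}}

```text
clock: 34.48
tool_pos: [0.5384, 0.0187, 0.2528]
eef_rot: [0.994, -0.113, 0.0, -0.0]
contact_force: [-0.3, 1.8, -4.6]
opening: 0.203
finger_force: 35.0
```

```bash
python3 s.py
```

```text
t 34.48 tcp [0.5384 0.0187 0.2528] xyaw -12.98 F [-0.3  1.8 -4.6] M [0.48 0.08 0.15] op 0.203 ff 35.0
[-0.19  0.65  0.11  1.89 -0.12  0.61 -1.8 ]
```

Request:
{"api": "play_rows", "payload": {
  "translation": [
    [0,0,0]
  ],
  "delta_rot": [
    [0,0,1.5]
  ],
  "grip": [-1]
}}

```text
clock: 34.6
tool_pos: [0.5384, 0.0187, 0.2528]
eef_rot: [0.992, -0.126, 0.0, -0.0]
contact_force: [0.1, 1.9, -4.4]
opening: 0.198
finger_force: 35.0
```

```bash
python3 s.py
```

```text
t 34.6 tcp [0.5384 0.0187 0.2528] xyaw -14.48 F [ 0.1  1.9 -4.4] M [0.48 0.12 0.19] op 0.198 ff 35.0
[-0.19  0.65  0.12  1.89 -0.13  0.61 -1.81]
```

Request:
{"api": "play_rows", "payload": {
  "translation": [
    [0,0,0]
  ],
  "delta_rot": [
    [0,0,1.2]
  ],
  "grip": [-1]
}}

```text
clock: 34.72
tool_pos: [0.5384, 0.0187, 0.2528]
eef_rot: [0.991, -0.136, 0.0, -0.0]
contact_force: [0.1, 2.1, -3.8]
opening: 0.197
finger_force: 35.0
```

```bash
python3 s.py
```

```text
t 34.73 tcp [0.5384 0.0187 0.2528] xyaw -15.68 F [ 0.1  2.1 -3.8] M [0.62 0.07 0.16] op 0.197 ff 35.0
[-0.2   0.65  0.13  1.89 -0.14  0.61 -1.83]
```

Request:
{"api": "play_rows", "payload": {
  "translation": [
    [0,0,0]
  ],
  "delta_rot": [
    [0,0,1.3]
  ],
  "grip": [-1]
}}

```text
clock: 34.85
tool_pos: [0.5384, 0.0187, 0.2527]
eef_rot: [0.989, -0.148, 0.0, -0.0]
contact_force: [-0.1, 1.7, -4.7]
opening: 0.204
finger_force: 35.0
```

```bash
python3 s.py
```

```text
t 34.85 tcp [0.5384 0.0187 0.2527] xyaw -16.98 F [-0.1  1.7 -4.7] M [0.73 0.05 0.18] op 0.204 ff 35.0
[-0.2   0.65  0.13  1.89 -0.14  0.61 -1.84]
```

Request:
{"api": "play_rows", "payload": {
  "translation": [
    [0,0,0]
  ],
  "delta_rot": [
    [0,0,1.2]
  ],
  "grip": [-1]
}}

```text
clock: 34.98
tool_pos: [0.5385, 0.0186, 0.2527]
eef_rot: [0.987, -0.158, 0.0, -0.0]
contact_force: [0.5, 2.4, -5.4]
opening: 0.202
finger_force: 35.1
```

```bash
python3 s.py
```

```text
t 34.98 tcp [0.5385 0.0186 0.2527] xyaw -18.15 F [ 0.5  2.4 -5.4] M [0.62 0.03 0.33] op 0.202 ff 35.1
[-0.21  0.65  0.14  1.89 -0.15  0.61 -1.86]
```

Request:
{"api": "play_rows", "payload": {
  "translation": [
    [0,0,0]
  ],
  "delta_rot": [
    [0,0,1]
  ],
  "grip": [-1]
}}

```text
clock: 35.1
tool_pos: [0.5385, 0.0186, 0.2528]
eef_rot: [0.986, -0.166, 0.0, -0.0]
contact_force: [-0.0, 2.6, -4.4]
opening: 0.206
finger_force: 35.2
```

```bash
python3 s.py
```

```text
t 35.1 tcp [0.5385 0.0186 0.2528] xyaw -19.12 F [-0.   2.6 -4.4] M [0.7  0.03 0.44] op 0.206 ff 35.2
[-0.21  0.65  0.15  1.89 -0.15  0.61 -1.87]
```

Request:
{"api": "play_rows", "payload": {
  "translation": [
    [0,0,0],
    [0,0,-0.01],
    [0,0,-0.014],
    [0,0,-0.014],
    [0.037,0.0073,0],
    [0.037,0.0073,0],
    [0.037,0.0073,0],
    [0.037,0.0073,0],
    [0,0,0],
    [0,0,0],
    [0,0,0],
    [0,0,0.01],
    [0,0,0.01],
    [0,0,0]
  ],
  "delta_rot": [
    [0,0,-10.5],
    [0,0,0],
    [0,0,0],
    [0,0,0],
    [0,0,0],
    [0,0,0],
    [0,0,0],
    [0,0,0],
    [0,0,-9.3],
    [0,0,-9.3],
    [0,0,-9.3],
    [0,0,-9.3],
    [0,0,-9.3],
    [0,0,0]
  ],
  "grip": [-1,-1,-1,-1,-1,-1,-1,-1,-1,-1,-1,-1,-1,-1]
}}

```text
clock: 36.85
tool_pos: [0.6795, -0.0335, 0.2705]
eef_rot: [0.946, 0.323, -0.001, 0.0]
contact_force: [-0.6, -0.0, -6.0]
opening: 0.204
finger_force: 35.0
```

```bash
python3 s.py
```

```text
t 36.85 tcp [ 0.6795 -0.0335  0.2705] xyaw 37.7 F [-0.6 -0.  -6. ] M [-0.06  0.06  0.01] op 0.204 ff 35.0
[ 0.04  0.8  -0.12  1.41  0.11  0.94 -1.02]
```

Request:
{"api": "play_rows", "payload": {
  "translation": [
    [0.0008,0,0.006],
    [0,0,0.005],
    [0,0,0.004],
    [0,0,0.003],
    [0,0,0]
  ],
  "delta_rot": [
    [0,0,0],
    [0,0,0],
    [0,0,0],
    [0,0,0],
    [0,0,0]
  ],
  "grip": [-1,-1,-1,-1,-1]
}}

```text
clock: 37.48
tool_pos: [0.6805, -0.0324, 0.2522]
eef_rot: [0.946, 0.324, -0.001, 0.0]
contact_force: [-1.1, -0.6, -5.5]
opening: 0.198
finger_force: 35.0
```

```bash
python3 s.py
```

```text
t 37.48 tcp [ 0.6805 -0.0324  0.2522] xyaw 37.87 F [-1.1 -0.6 -5.5] M [-0.36  0.35  0.03] op 0.198 ff 35.0
[ 0.04  0.82 -0.12  1.43  0.11  0.9  -1.02]
```

Request:
{"api": "play_rows", "payload": {
  "translation": [
    [0,0,0],
    [0,0,0],
    [0,0,0],
    [0,0,0],
    [0,0,0]
  ],
  "delta_rot": [
    [0,0,4.9],
    [0,0,4.9],
    [0,0,4.9],
    [0,0,4.9],
    [0,0,4.9]
  ],
  "grip": [-1,-1,-1,-1,-1]
}}

```text
clock: 38.1
tool_pos: [0.6802, -0.0325, 0.2524]
eef_rot: [0.993, 0.115, -0.001, 0.0]
contact_force: [-2.6, -1.8, -5.0]
opening: 0.199
finger_force: 35.0
```

```bash
python3 s.py
```

```text
t 38.1 tcp [ 0.6802 -0.0325  0.2524] xyaw 13.24 F [-2.6 -1.8 -5. ] M [-0.41  0.67  0.18] op 0.199 ff 35.0
[-0.02  0.82 -0.    1.43  0.    0.89 -1.36]
```

Request:
{"api": "play_rows", "payload": {
  "translation": [
    [0,0,0],
    [0,0,0]
  ],
  "delta_rot": [
    [0,0,2],
    [0,0,1.5]
  ],
  "grip": [-1,-1]
}}

```text
clock: 38.35
tool_pos: [0.6803, -0.0324, 0.2524]
eef_rot: [0.996, 0.086, -0.001, 0.0]
contact_force: [-2.5, -2.3, -5.9]
opening: 0.2
finger_force: 35.0
```

```bash
python3 s.py
```

```text
t 38.35 tcp [ 0.6803 -0.0324  0.2524] xyaw 9.86 F [-2.5 -2.3 -5.9] M [-0.54  0.9   0.16] op 0.2 ff 35.0
[-0.03  0.82  0.01  1.43 -0.01  0.89 -1.41]
```

Request:
{"api": "play_rows", "payload": {
  "translation": [
    [0,0,0]
  ],
  "delta_rot": [
    [0,0,1.5]
  ],
  "grip": [-1]
}}

```text
clock: 38.48
tool_pos: [0.6804, -0.0323, 0.2524]
eef_rot: [0.997, 0.073, -0.001, 0.0]
contact_force: [-3.9, -1.4, -4.9]
opening: 0.2
finger_force: 35.0
```

```bash
python3 s.py
```

```text
t 38.48 tcp [ 0.6804 -0.0323  0.2524] xyaw 8.33 F [-3.9 -1.4 -4.9] M [-0.49  1.04  0.14] op 0.2 ff 35.0
[-0.03  0.82  0.02  1.43 -0.02  0.89 -1.43]
```

Request:
{"api": "play_rows", "payload": {
  "translation": [
    [-0.0003,0,0]
  ],
  "delta_rot": [
    [0,0,1.5]
  ],
  "grip": [-1]
}}

```text
clock: 38.6
tool_pos: [0.6803, -0.0323, 0.2524]
eef_rot: [0.998, 0.059, -0.001, 0.0]
contact_force: [-3.1, -1.6, -6.8]
opening: 0.203
finger_force: 35.0
```

```bash
python3 s.py
```

```text
t 38.6 tcp [ 0.6803 -0.0323  0.2524] xyaw 6.81 F [-3.1 -1.6 -6.8] M [-0.51  0.92  0.18] op 0.203 ff 35.0
[-0.04  0.82  0.03  1.43 -0.03  0.89 -1.45]
```

Request:
{"api": "play_rows", "payload": {
  "translation": [
    [0,0,0]
  ],
  "delta_rot": [
    [0,0,1.5]
  ],
  "grip": [-1]
}}

```text
clock: 38.72
tool_pos: [0.6803, -0.0323, 0.2524]
eef_rot: [0.999, 0.046, -0.0, 0.0]
contact_force: [-4.0, -2.5, -5.9]
opening: 0.201
finger_force: 35.0
```

```bash
python3 s.py
```

```text
t 38.73 tcp [ 0.6803 -0.0323  0.2524] xyaw 5.3 F [-4.  -2.5 -5.9] M [-0.56  0.95  0.13] op 0.201 ff 35.0
[-0.04  0.82  0.04  1.43 -0.03  0.89 -1.47]
```

Request:
{"api": "play_rows", "payload": {
  "translation": [
    [0,0,0]
  ],
  "delta_rot": [
    [0,0,1.2]
  ],
  "grip": [-1]
}}

```text
clock: 38.85
tool_pos: [0.6804, -0.0323, 0.2525]
eef_rot: [0.999, 0.036, -0.0, 0.0]
contact_force: [-3.0, -2.9, -6.1]
opening: 0.202
finger_force: 35.0
```

```bash
python3 s.py
```

```text
t 38.85 tcp [ 0.6804 -0.0323  0.2525] xyaw 4.11 F [-3.  -2.9 -6.1] M [-0.58  1.07  0.19] op 0.202 ff 35.0
[-0.04  0.82  0.04  1.43 -0.04  0.89 -1.49]
```

Request:
{"api": "play_rows", "payload": {
  "translation": [
    [0,0,0]
  ],
  "delta_rot": [
    [0,0,1.2]
  ],
  "grip": [-1]
}}

```text
clock: 38.98
tool_pos: [0.6804, -0.0323, 0.2525]
eef_rot: [1.0, 0.025, -0.0, 0.0]
contact_force: [-4.8, -1.5, -7.1]
opening: 0.199
finger_force: 35.0
```

```bash
python3 s.py
```

```text
t 38.98 tcp [ 0.6804 -0.0323  0.2525] xyaw 2.91 F [-4.8 -1.5 -7.1] M [-0.55  1.16  0.11] op 0.199 ff 35.0
[-0.04  0.82  0.05  1.43 -0.05  0.89 -1.5 ]
```

Request:
{"api": "play_rows", "payload": {
  "translation": [
    [0,0,0]
  ],
  "delta_rot": [
    [0,0,1.2]
  ],
  "grip": [-1]
}}

```text
clock: 39.1
tool_pos: [0.6804, -0.0322, 0.2525]
eef_rot: [1.0, 0.015, -0.0, 0.0]
contact_force: [-3.6, -2.2, -7.2]
opening: 0.201
finger_force: 35.1
```

```bash
python3 s.py
```

```text
t 39.1 tcp [ 0.6804 -0.0322  0.2525] xyaw 1.73 F [-3.6 -2.2 -7.2] M [-0.59  1.07  0.33] op 0.201 ff 35.1
[-0.05  0.82  0.05  1.43 -0.05  0.89 -1.52]
```

Request:
{"api": "play_rows", "payload": {
  "translation": [
    [0,0,0]
  ],
  "delta_rot": [
    [0,0,1]
  ],
  "grip": [-1]
}}

```text
clock: 39.22
tool_pos: [0.6805, -0.0322, 0.2525]
eef_rot: [1.0, 0.007, -0.0, 0.0]
contact_force: [-3.0, -1.9, -7.5]
opening: 0.202
finger_force: 35.1
```

```bash
python3 s.py
```

```text
t 39.23 tcp [ 0.6805 -0.0322  0.2525] xyaw 0.75 F [-3.  -1.9 -7.5] M [-0.57  1.06  0.44] op 0.202 ff 35.1
[-0.05  0.82  0.06  1.43 -0.06  0.89 -1.53]
```

```bash
python3 -c "
from h import *
cs=[((a-436.4)/6.06+325,b/6.06+140) for a,b in((485,85),(742,68),(762,315),(500,330))]
Q=np.array([atz('top',c,.045) for c in cs]); print(Q.round(4), Q.mean(0).round(4), [np.linalg.norm(Q[i]-Q[i-1]).round(3) for i in range(4)])
# block centre from masks minus spanner, both cameras
for c,i in(('top',1),('side',1)):
    m=np.load(f'm_rack_{c}_{i}.npy')|np.load(f'm_spanner_{c}_0.npy'); ys,xs=np.nonzero(m)
    (cx,cy),(w,h),a=cv2.minAreaRect(np.c_[xs,ys].astype(np.float32)); print(c,cx,cy,w,h,atz(c,(cx,cy),.045).round(4))
"
```

```text
[[ 0.573  -0.2291  0.045 ]
 [ 0.5816 -0.3392  0.045 ]
 [ 0.4753 -0.3459  0.045 ]
 [ 0.4675 -0.2348  0.045 ]] [ 0.5244 -0.2872  0.045 ] [np.float64(0.106), np.float64(0.11), np.float64(0.107), np.float64(0.111)]
top 354.0154113769531 170.1230926513672 50.85424041748047 46.63705825805664 [ 0.5314 -0.2831  0.045 ]
side 306.77362060546875 256.6491394042969 47.11161422729492 50.30797576904297 [ 0.5195 -0.2945  0.045 ]
```

Request:
{"api": "play_rows", "payload": {
  "translation": [
    [0,0,0],
    [0,0,-0.01],
    [0,0,-0.014],
    [0,0,-0.014],
    [-0.0339,0.0363,0],
    [-0.0339,0.0363,0],
    [-0.0339,0.0363,0],
    [-0.0339,0.0363,0],
    [-0.0339,0.0363,0],
    [-0.0339,0.0363,0],
    [0,0,0.02],
    [0,0,0.02],
    [0,0,0.02],
    [0,0,0],
    [0,0,0]
  ],
  "delta_rot": [
    [0,0,-10.3],
    [0,0,0],
    [0,0,0],
    [0,0,0],
    [0,0,0],
    [0,0,0],
    [0,0,0],
    [0,0,0],
    [0,0,0],
    [0,0,0],
    [0,0,7.8],
    [0,0,7.8],
    [0,0,7.7],
    [0,0,0],
    [0,0,0]
  ],
  "grip": [-1,-1,-1,-1,-1,-1,-1,-1,-1,-1,-1,-1,-1,-1,-1]
}}

```text
clock: 41.1
tool_pos: [0.5243, -0.2853, 0.2323]
eef_rot: [0.994, -0.105, 0.002, 0.0]
contact_force: [0.3, -1.0, -4.5]
opening: 0.2
finger_force: 35.0
```

```bash
python3 s.py
```

```text
t 41.1 tcp [ 0.5243 -0.2853  0.2323] xyaw -12.09 F [ 0.3 -1.  -4.5] M [-0.03 -0.   -0.05] op 0.2 ff 35.0
[ 0.38  0.74  0.08  1.73 -0.09  0.67 -1.28]
```

Good position. I'll lower it to 2 mm above the floor, then to contact.

Request:
{"api": "play_rows", "payload": {
  "translation": [
    [0,0,0.02],
    [0,0,0.02],
    [0,0,0.015],
    [0,0,0.006],
    [0,0,0.002],
    [0,0,0]
  ],
  "delta_rot": [
    [0,0,0],
    [0,0,0],
    [0,0,0],
    [0,0,0],
    [0,0,0],
    [0,0,0]
  ],
  "grip": [-1,-1,-1,-1,-1,-1]
}}

```text
clock: 41.85
tool_pos: [0.5233, -0.2852, 0.1682]
eef_rot: [0.994, -0.106, 0.001, 0.0]
contact_force: [1.2, -1.0, -4.9]
opening: 0.198
finger_force: 35.0
```

```bash
python3 s.py
```

```text
t 41.85 tcp [ 0.5233 -0.2852  0.1682] xyaw -12.21 F [ 1.2 -1.  -4.9] M [ 0.02  0.   -0.08] op 0.198 ff 35.0
[ 0.39  0.84  0.06  1.77 -0.09  0.54 -1.28]
```

Request:
{"api": "play_rows", "payload": {
  "translation": [
    [0,0,0.001],
    [0,0,0.001],
    [0,0,0]
  ],
  "delta_rot": [
    [0,0,0],
    [0,0,0],
    [0,0,0]
  ],
  "grip": [-1,-1,-1]
}}

```text
clock: 42.22
tool_pos: [0.5232, -0.2853, 0.1667]
eef_rot: [0.994, -0.106, 0.001, 0.0]
contact_force: [-1.5, 1.5, 3.8]
opening: 0.199
finger_force: 35.0
```

```bash
python3 s.py
```

```text
t 42.23 tcp [ 0.5232 -0.2853  0.1667] xyaw -12.22 F [-1.5  1.5  3.8] M [0.18 0.3  0.05] op 0.199 ff 35.0
[ 0.39  0.84  0.06  1.77 -0.09  0.53 -1.28]
```

It's on the floor of the pocket. Next I'll open the gripper, rise straight up and look.

Request:
{"api": "play_rows", "payload": {
  "translation": [
    [0,0,0],
    [0,0,0],
    [0,0,0],
    [0,0,0],
    [0,0,0],
    [0,0,0],
    [0,0,0],
    [0,0,-0.01],
    [0,0,-0.03],
    [0,0,-0.04],
    [0,0,-0.04],
    [0,0,-0.04],
    [0,0,0]
  ],
  "delta_rot": [
    [0,0,0],
    [0,0,0],
    [0,0,0],
    [0,0,0],
    [0,0,0],
    [0,0,0],
    [0,0,0],
    [0,0,0],
    [0,0,0],
    [0,0,0],
    [0,0,0],
    [0,0,0],
    [0,0,0]
  ],
  "grip": [0.1,0.5,1,1,1,1,1,1,1,1,1,1,1]
}}

```text
clock: 43.85
tool_pos: [0.5243, -0.286, 0.3297]
eef_rot: [0.994, -0.106, 0.004, 0.001]
contact_force: [0.7, -0.2, 0.4]
opening: 1.0
finger_force: 0.0
```

```bash
cat >> s.py <<'E'
a=r.snapshot('top');b=r.snapshot('side')
f=lambda i:cv2.resize(i[90:310,200:420],(400,400),interpolation=cv2.INTER_CUBIC)
cv2.imwrite('pics/end.png',np.hstack([f(a),f(b)]))
E
python3 s.py
```

```text
t 43.85 tcp [ 0.5243 -0.286   0.3297] xyaw -12.23 F [ 0.7 -0.2  0.4] M [ 0.05 -0.    0.04] op 1.0 ff 0.0
[ 0.36  0.62  0.1   1.64 -0.08  0.88 -1.29]
```

View pics/end.png

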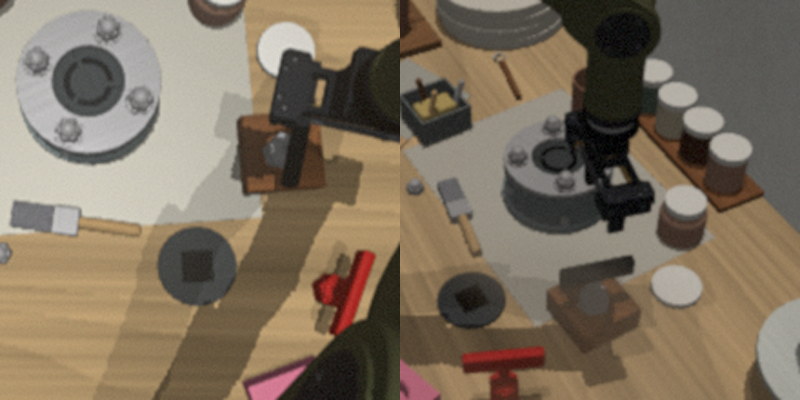

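The picture shows the spanner upright in the brown block (left view 290,150; right view 597,285), with the gripper clear of it and the other items undisturbed. I'm handing the job in.

```bash
python3 -c "
from plant import r; print(r.finish_job())"
```

```text
the job is handed in; nothing more can be done
None
```

I tightened all four nuts in cross order over two passes. The first pass gave each about 0.85–1.0 rad, a little over an eighth of a turn because most ran free before biting. The second took each to its firm stop at about 0.42–0.53 N m, under the 0.75 N m limit. The spanner is standing back in its block, released, and the job is handed in at about 44 s; no verdict came back.

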